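# Fetch the straightedge from behind the laundry bottles

### The arm

A 7-joint arm with a two-finger parallel gripper is mounted at the origin on a cart in front of the work surface, level with it; the furniture and walls round the work are solid. World frame = base frame: x ahead of the robot, y to its left, z up, the work surface at z = 0. Lengths are in m, angles in rad, forces in N, time in s.
With the tool pointing down it reaches from about 0.425 to 1.025 m from the base axis. Payload 3.6 kg.
Tool frame: the origin (TCP) lies at the very end of the fingers, on their centre line; the grasp point (between the pads) lies 19 mm behind it (env.grasp_offset is the distance from the TCP to the grasp point, in m); z points along the fingers, y is the direction in which the jaws open and shut (so a half turn about z gives the same grasp; the last joint's range is limited). The gripper opens to 85 mm and grips with 20 to 120 N. Pads are 22 mm wide; open, the fingers measure 114 mm over their backs; the gripper's body (76 mm by 85 mm) begins 54 mm behind the grasp point. The pads swing forward as they close: fully open they stand 13 mm farther back than shut.
Start: joints at [0.643, 0.591, 0.048, 1.609, -0.033, 0.943, -0.034], TCP at [0.537, -0.487, 0.201] pointing down, gripper open.
Joint ranges: [-2.69, 2.69], [-0.47, 2.24], [-1.27, 1.36], [0.19, 2.51], [-1.53, 4.68], [0.08, 2.07], [-3.09, 3.09]. Speed limits (rad/s): [2.57, 2.57, 3.14, 3.14, 3.14, 3.14, 3.14].

### API

Orientations are given as a unit quaternion [x, y, z, w].
In Python, from station import readout, imaging, env gives the robot as it stands. The module is installed in compiled form; this text tells all that it offers.
- The arm moves only by the tool play_rows, never from a script. Its argument "commands" is a list of rows, each a list of 3 entries, a list of its own where there are three numbers: the shift along the tool's x, y, z in m, then the turn, a rotation vector about the tool's x, y, z in degrees, then the finger opening in m, from 0 to 0.0854. A call has exactly 10 rows; each row is the pose to reach, as a shift and turn from the pose commanded when the call began, along the tool's axes at that moment; what a row does not reach only later rows make up. A row lasts 1/10 s, in which the tool goes at most 50 mm and 8.59 degrees, less where a joint would pass 70% of its speed; a pose out of reach is approached as far as the arm can. A call with a gripper value outside its range is refused whole. The fingers move at their own pace and stop on an object; "squeeze" is the grip in N (left out, the last holds). Time passes only in rows, so rows that repeat a pose let the fingers close, or fill a call up. It gives the time, the measured TCP pose, the force and the opening at its end, in the units of the state.
- readout.observe(): the state, without advancing time (a new reading comes with each control period).
- imaging.get_image(name): name is "side" or "top"; returns the picture (420x560x3 uint8, red, green, blue); there is no depth.
- imaging.get_calibration(name): a dict with "fx", "fy", "cx", "cy" (pixels), "extrinsics" (4x4, takes a point from camera to world coordinates). Camera axes: x right, y down, z forward; pixel columns grow to the right and rows downward; lengths in m; the calibration is good to about 2 mm. A picture is of the moment at which its call begins. get_calibration takes no time and is no camera call.
- env.job_done(): hands the job in, once; it reports no verdict.
The state is a dict: "t": time; "qpos": joint angles; "qd": joint speeds; "joint_efforts": joint torques, N m; "ee_pos": TCP position; "tcp_rot": TCP orientation; "wrist_force": force on the tool from outside, world axes, zero at the start; "moment": the same for the moment, N m; "grip_width": opening from 0.0 (shut) to 1.0 (fully open).
Only numpy, scipy, OpenCV 4.12 (cv2) and the standard library are available. Lean on these libraries where they do the work, as an engineer would, in place of code of your own. Each camera call takes 0.05 s, during which the arm holds its last target. There are 200 camera calls.

### The job

I need the aluminium straightedge for levelling the washer. Stand the spray can and the squeeze bottle that block it over in the side tray, fetch the straightedge out of the rack and lay it flat along the middle of the felt strip, then put the can and the bottle back upright on the rack, each on the spot where it stood before. Keep both upright all the time and leave the dosing cup and the tape roll alone.

Things in the scene. Friction and masses are not known exactly. Their poses are not given: they have to be found in the camera images.
- rack: Fixed light-wood rack on the worktop, flat open base plate 300 x 170 x 6 mm (x by y by z), origin at the centre of its underside; x points from its front (robot side) to its back, y left, z up. Two standing spots: cork discs in the plate's top, centres at (-105, +45) and (-105, -45) mm. Behind them the straightedge lies on the plate along its centre line, nothing beside it but the bridge's posts.
- rack_lip (a point): Middle of the top of the rack's front lip, z = 19 mm above the rack's origin: a low wooden wall across the front end of the straightedge, 60 mm wide, 6 mm thick, 13 mm above the base plate. Axes as the rack's. The straightedge's front end must be raised about 18 mm to be drawn out over it.
- rack_bridge (a point): Middle of the underside of the rack's bridge, 20 mm above the base plate (z = 26 mm), over the rear part of the straightedge: 35 mm along x, 60 wide, top at 33 mm, posts 36 mm apart. The straightedge cannot be lifted straight up: tilt its front end up about 0.1 rad with the rear end low, draw it 75 mm or more to the front, then lift. An end stop 21 mm high is 52 mm behind this point.
- straightedge: Plain aluminium flat bar 180 x 28 x 10 mm (x by y by z) with fine marks and a dark dot near its rear end, 0.14 kg, loose; origin at the centre of its underside, x along its length to the rear end, z up. It starts in the rack, its centre about 44 mm behind the rack's origin.
- care_can: Stain-care spray can, blue and white cylinder with a blue cap and a black carry loop on top, 54 mm diameter, 169 mm tall, about 0.34 kg, loose; origin at the centre of its underside, z up. The body is 53 mm across up to 101 mm height and the cap nearly as wide (51 mm) up to 151 mm; above that is only the loop. Starts on one of the rack's two standing spots (which one changes).
- squeeze_bottle: Blue squeeze bottle with a white cone-shaped nozzle, 52 mm diameter, 168 mm tall, about 0.28 kg, loose; origin at the centre of its underside, z up. The body is 52 mm across up to 121 mm height, then a neck 30 mm across to 135 mm and the narrow nozzle. Starts on the other standing spot of the rack.
- side_tray: Low open grey plastic tray, fixed, 220 x 130 x 14 mm (x by y by z), walls 4 mm thick, floor at about z = 4 mm, origin at the centre of its underside. Stands to the left or the right of the rack. Can and bottle fit in it one behind the other, 50 mm either way of its centre along its x axis.
- felt_strip: Flat grey felt strip, fixed, 220 x 60 x 3 mm (x by y by z), origin at the centre of its underside, x along its length. Lies on the other side of the rack from the tray.
- dosing_cup: Bystander, not to be moved: pale round dosing cup, 66 mm diameter, 50 mm tall, loose; origin at the centre of its underside.
- tape_roll: Bystander, not to be moved: roll of black tape lying flat, 58 mm diameter, 19 mm high, loose; origin at the centre of its underside.

How it is judged:
By the outcome, as a careful person would: the job done as asked, in the order asked, and still so for the second after the job is handed in, with the robot touching nothing.
It also fails if it takes over 125 s, if anything falls off the work surface, if the arm or the gripper's body presses on something with over 40 N, if the wrist force passes 120 N, or if a joint passes its speed limit or range.

## Working session

There is one attempt and no reset: what is moved stays moved. The work goes in short steps, Python scripts to look and compute and a tool call to move; the robot and the scene stay as the last step left them, time stands still between calls to the robot, and variables do not carry over. Pictures are saved under pics/ and viewed, about 12 in all and at most 16, crops included, and the job is handed in when it is done.

Besides the shell and the picture viewer there is one more tool, called as name([rows], argument=value, ...), one row to a line, values as JSON. play_rows: Moves the arm, as the interface text tells. Its arguments: {"type":"object","properties":{"commands":{"type":"array"},"squeeze":{"type":"number"}},"required":["commands"]}

```bash
mkdir -p pics; cat > h.py <<'E'
import numpy as np, cv2
from scipy.spatial.transform import Rotation as R
from station import readout, imaging, env
def snap(n,f,crop=None,s=1):
    im=imaging.get_image(n); im=cv2.cvtColor(im,cv2.COLOR_RGB2BGR)
    cv2.imwrite('pics/full_'+f,im)
    if crop: im=im[crop[1]:crop[3],crop[0]:crop[2]]
    if s!=1: im=cv2.resize(im,None,fx=s,fy=s,interpolation=cv2.INTER_CUBIC)
    cv2.imwrite('pics/'+f,im)
def w(n,u,v,z):
    c=imaging.get_calibration(n);E=np.array(c['extrinsics'])
    d=E[:3,:3]@np.array([(u-c['cx'])/c['fx'],(v-c['cy'])/c['fy'],1]);o=E[:3,3]
    return o+d*(z-o[2])/d[2]
def px(n,p):
    c=imaging.get_calibration(n);E=np.array(c['extrinsics'])
    q=E[:3,:3].T@(np.array(p)-E[:3,3]); return np.array([c['fx']*q[0]/q[2]+c['cx'],c['fy']*q[1]/q[2]+c['cy']])
def st():
    s=readout.observe(); print('t',round(s['t'],2),'p',np.round(s['ee_pos'],4),'q',np.round(s['tcp_rot'],4),'F',np.round(s['wrist_force'],1),'g',round(s['grip_width'],3)); 
    print('M',np.round(R.from_quat(s['tcp_rot']).as_matrix(),3).tolist(),'qpos',np.round(s['qpos'],2)); return s
E
python3 - <<'E'
from h import *
st()
for n in('top','side'):
    snap(n,n+'0.png',s=1.4); c=imaging.get_calibration(n); print(n,c['fx'],np.round(c['extrinsics'],3).tolist())
E
```

```text
t 0.0 p [ 0.5362 -0.4866  0.1996] q [ 9.143e-01  4.050e-01 -5.000e-04 -1.000e-03] F [-0.2 -0.1  1. ] g 1.001
M [[0.672, 0.741, -0.002], [0.741, -0.672, 0.001], [-0.0, -0.002, -1.0]] qpos [ 0.64  0.59  0.05  1.61 -0.03  0.94 -0.03]
top 474.4828997987444 [[0.024, -0.997, 0.075, 0.443], [-1.0, -0.024, 0.01, 0.014], [-0.008, -0.075, -0.997, 1.278], [0.0, 0.0, 0.0, 1.0]]
side 532.7708988265349 [[-0.55, -0.589, 0.592, -0.119], [-0.835, 0.38, -0.398, 0.479], [0.009, -0.713, -0.701, 0.832], [0.0, 0.0, 0.0, 1.0]]
```

View pics/top0.png

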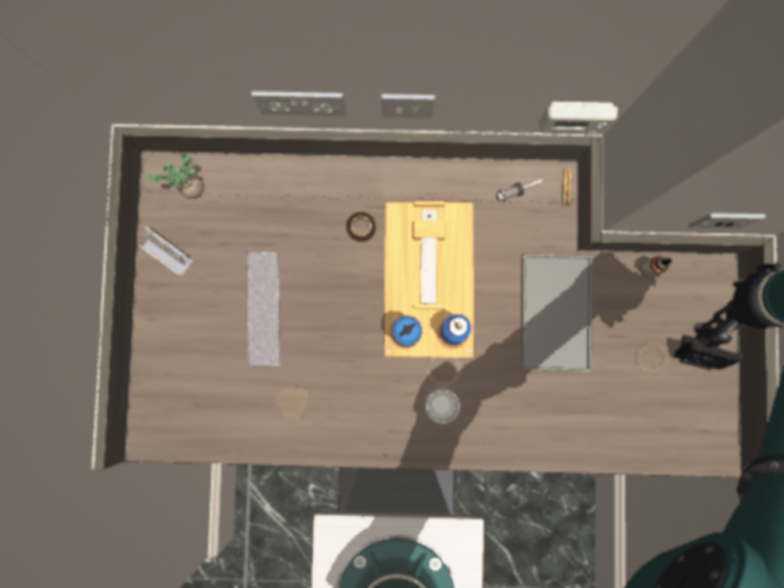

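View pics/side0.png

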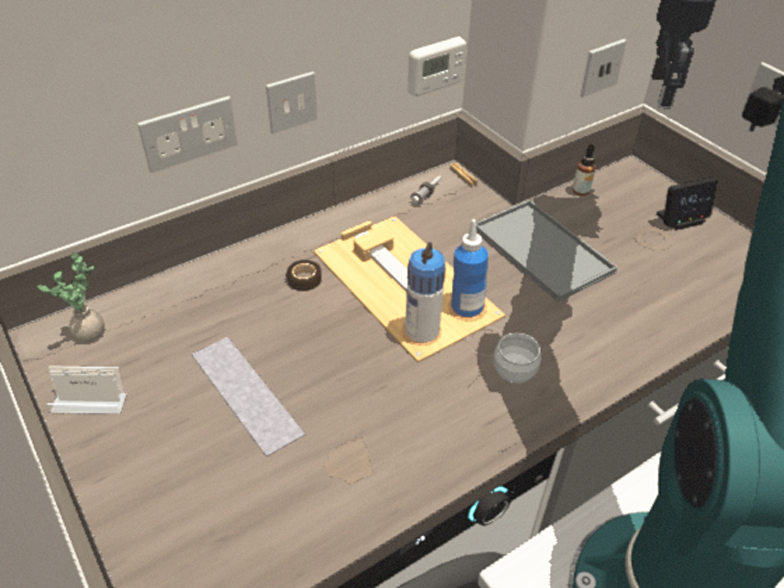

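The top view (scale 1.4) shows the rack at columns 385–473, rows 203–357. The can is at (406,331), left; the bottle at (456,329), right. The tray is at columns 523–591, rows 254–370 and the felt at 248–280, 251–366. The cup is at (442,406), in front of the rack, and the tape at (361,226).

```bash
python3 - <<'E'
from h import *
im=cv2.imread('pics/full_top0.png')
def cr(x0,y0,x1,y1,s):
    return cv2.resize(im[y0:y1,x0:x1],None,fx=s,fy=s,interpolation=cv2.INTER_CUBIC)
a=cr(265,135,350,265,4.5); b=cr(170,170,210,270,4.5); c=cr(365,170,430,270,4.5)
H=a.shape[0]; pad=lambda x:cv2.copyMakeBorder(x,0,H-x.shape[0],0,4,cv2.BORDER_CONSTANT)
o=cv2.hconcat([pad(a),pad(b),pad(c)]);o=o[:, :];print(o.shape,a.shape[1]+4,b.shape[1]+4);cv2.imwrite('pics/c1.png',cv2.resize(o,None,fx=.9,fy=.9) if o.shape[1]>900 else o)
k=1/1.4
for nm,z,pts in [('rack',.006,[(385,202),(473,202),(473,356),(385,357)]),('tray',.014,[(523,254),(591,255),(591,370),(524,370)]),('felt',.003,[(248,252),(278,251),(280,366),(249,366)]),('cup',.05,[(442,406)]),('tape',.019,[(361,226)]),('can',.165,[(406,331)]),('bot',.135,[(458,325)])]:
    P=np.array([w('top',u*k,v*k,z) for u,v in pts]);print(nm,np.round(P[:,:2],3).tolist(),np.round(P.mean(0),3))
E
```

```text
(585, 866, 3) 386 184
rack [[0.747, 0.038], [0.75, -0.133], [0.452, -0.137], [0.446, 0.031]] [ 0.599 -0.05   0.006]
tray [[0.649, -0.229], [0.651, -0.359], [0.431, -0.36], [0.428, -0.233]] [ 0.54  -0.295  0.014]
felt [[0.643, 0.302], [0.646, 0.243], [0.424, 0.231], [0.422, 0.291]] [0.534 0.267 0.003]
cup [[0.359, -0.077]] [ 0.359 -0.077  0.05 ]
tape [[0.696, 0.083]] [0.696 0.083 0.019]
can [[0.49, -0.006]] [ 0.49  -0.006  0.165]
bot [[0.504, -0.095]] [ 0.504 -0.095  0.135]
```

View pics/c1.png

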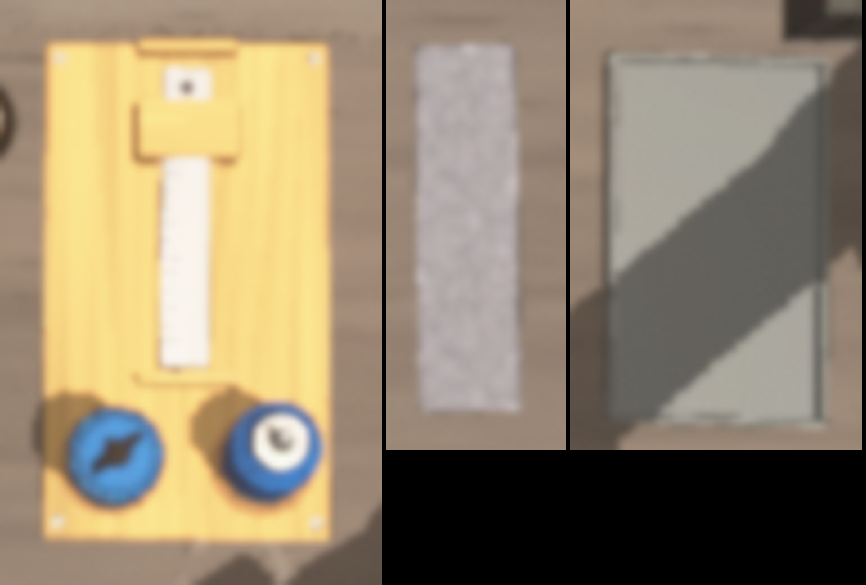

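The crop shows rack corners at (46,41), (328,42), (332,540) and (43,540). The can cap is at (115,458), the bottle shoulder at (274,453), the bar's front end at (185,367) and its dot at (187,88).

```bash
python3 - <<'E'
from h import *
def f(u,v,z,x0,y0,o): return w('top',(u-o+.5)/4.5-.5+x0,(v+.5)/4.5-.5+y0,z)
for nm,z,x0,y0,o,pts in [('rack',.006,265,135,0,[(46,41),(328,42),(332,540),(43,540)]),('tray',.014,365,170,570,[(609,54),(824,63),(825,426),(609,418)]),('felt',.003,170,170,386,[(417,45),(512,44),(520,410),(422,411)])]:
    P=np.array([f(u,v,z,x0,y0,o) for u,v in pts]); fx=(P[0]+P[1]-P[2]-P[3])/2; ly=(P[0]+P[3]-P[1]-P[2])/2
    print(nm,P.mean(0).round(4),'L',np.linalg.norm(fx).round(4),'W',np.linalg.norm(ly).round(4),'yaw',np.degrees(np.arctan2(fx[1],fx[0])).round(2),np.degrees(np.arctan2(-ly[0],ly[1])).round(2))
for nm,z,u,v in [('can cap',.151,115,458),('bot sh',.121,274,453),('bar front',.016,185,367),('bar dot',.016,187,88),('lip mid',.019,184,378),('bridgeL',.033,137,130),('bridgeR',.033,238,130)]: print(nm,f(u,v,z,265,135,0).round(4))
E
```

```text
rack [ 0.5994 -0.0497  0.006 ] L 0.3007 W 0.1711 yaw 1.2 1.25
tray [ 0.5397 -0.2931  0.014 ] L 0.216 W 0.1275 yaw 0.4 -0.9
felt [0.5347 0.2685 0.003 ] L 0.2204 W 0.058 yaw 3.23 1.96
can cap [ 0.4906 -0.0062  0.151 ]
bot sh [ 0.4967 -0.0928  0.121 ]
bar front [ 0.5513 -0.0489  0.016 ]
bar dot [ 0.719  -0.0467  0.016 ]
lip mid [ 0.5445 -0.0483  0.019 ]
bridgeL [ 0.6895 -0.0169  0.033 ]
bridgeR [ 0.6909 -0.0765  0.033 ]
```

play_rows([
  [[0.033, -0.037, -0.008], [0, 0, -5], 0.085],
  [[0.066, -0.073, -0.015], [0, 0, -10], 0.085],
  [[0.1, -0.11, -0.015], [0, 0, -15], 0.085],
  [[0.132, -0.146, -0.015], [0, 0, -20], 0.085],
  [[0.165, -0.183, -0.015], [0, 0, -25], 0.085],
  [[0.198, -0.22, -0.015], [0, 0, -30], 0.085],
  [[0.231, -0.256, -0.015], [0, 0, -36], 0.085],
  [[0.263, -0.293, -0.015], [0, 0, -42.2], 0.085],
  [[0.263, -0.293, -0.015], [0, 0, -42.2], 0.085],
  [[0.263, -0.293, -0.015], [0, 0, -42.2], 0.085],
], squeeze=40)

```text
t: 1.1
ee_pos: [0.4963, -0.0943, 0.2157]
tcp_rot: [0.706, 0.708, -0.0, -0.0]
wrist_force: [-0.8, 0.0, -0.3]
grip_width: 0.995
```

```bash
python3 - <<'E'
from h import *
st(); snap('side','s1.png',(220,110,420,260),4); snap('top','t1.png',(240,120,380,290),3)
a=cv2.imread('pics/s1.png');print(a.shape)
E
```

```text
t 1.1 p [ 0.4963 -0.0943  0.2157] q [ 7.062e-01  7.080e-01 -1.000e-04 -2.000e-04] F [-0.8  0.  -0.3] g 0.995
M [[-0.003, 1.0, -0.0], [1.0, 0.003, 0.0], [0.0, -0.0, -1.0]] qpos [ 0.27  0.3  -0.21  2.08  0.09  0.77  0.01]
(600, 800, 3)
```

View pics/s1.png

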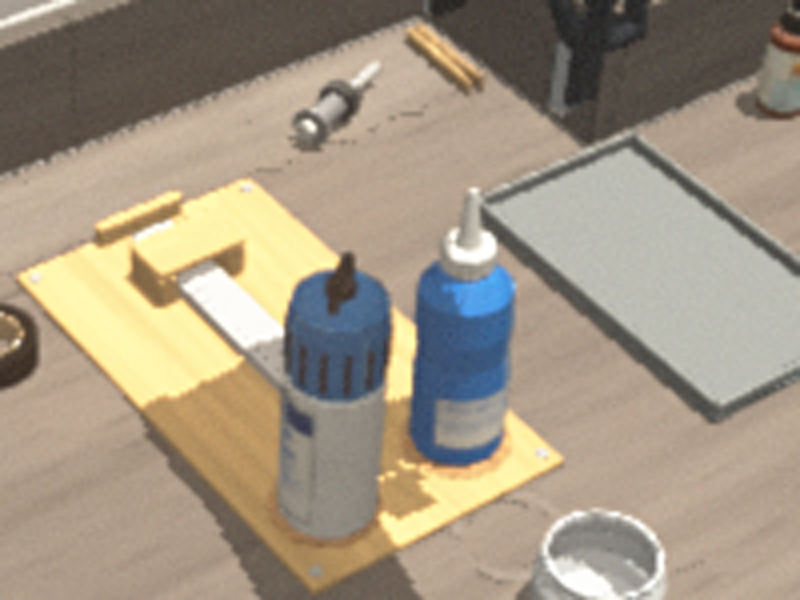

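```bash
python3 - <<'E'
from h import *
for p in [(.4963,-.0943,.2157),(.4963,-.0943,.174),(.4963,-.0943,.127),(.4963,-.0943,.006),(.493,-.007,.006)]: print(p,(px('side',p)-[220,110])*4, (px('top',p)-[240,120])*3)
st()
E
```

```text
(0.4963, -0.0943, 0.2157) [493.23970189 129.0879858 ] [270.30777284 340.74010399]
(0.4963, -0.0943, 0.174) [484.70947682 197.35559972] [264.78912482 343.31788369]
(0.4963, -0.0943, 0.127) [475.64531584 269.89631666] [259.04695601 346.00007073]
(0.4963, -0.0943, 0.006) [454.65622602 437.87255047] [246.21105942 351.9957627 ]
(0.493, -0.007, 0.006) [328.99116439 504.3825676 ] [148.42948377 353.32730986]
t 1.2 p [ 0.4966 -0.0969  0.2157] q [ 7.080e-01  7.062e-01 -3.000e-04  2.000e-04] F [ 0.2 -0.7 -0.8] g 0.995
M [[0.003, 1.0, -0.0], [1.0, -0.003, -0.001], [-0.001, -0.0, -1.0]] qpos [ 0.27  0.3  -0.2   2.07  0.09  0.77  0.01]
```

View pics/full_s1.png

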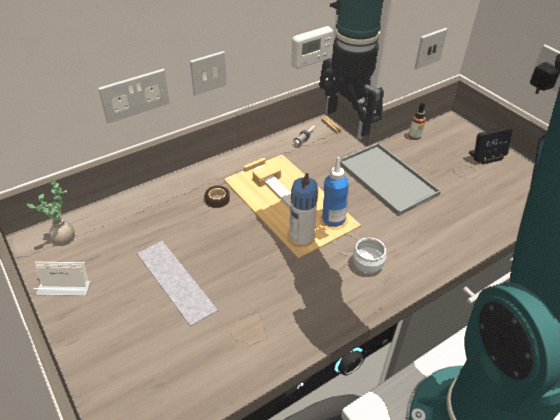

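View pics/full_t1.png

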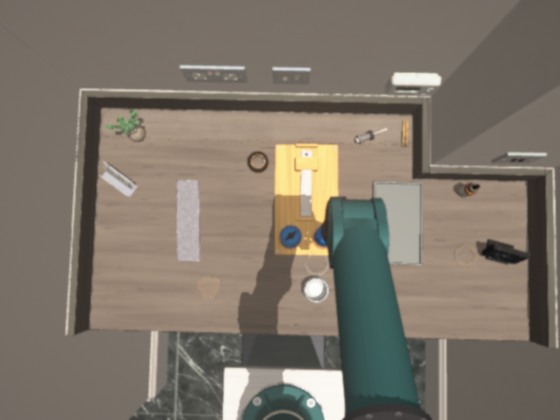

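The pictures show the gripper off to the right of where the state puts it, so I'm checking whether the picture lags the move.

```bash
python3 - <<'E'
from h import *
snap('side','s2.png',(270,40,430,190),4);snap('top','t2.png')
a=cv2.imread('pics/full_s1.png').astype(int);b=cv2.imread('pics/full_s2.png').astype(int);print(abs(a-b).mean())
a=cv2.imread('pics/full_t1.png').astype(int);b=cv2.imread('pics/full_t2.png').astype(int);print(abs(a-b).mean())
print([ (px('side',p)-[270,40])*4 for p in [(.4963,-.0943,.2157),(.539,-.0943,.229),(.453,-.0943,.229)]]);st()
E
```

```text
2.5117573696145126
0.5109240362811791
[array([293.23970189, 409.0879858 ]), array([241.07297716, 342.65136316]), array([354.69545646, 433.22558467])]
t 1.3 p [ 0.4966 -0.0974  0.2156] q [ 7.084e-01  7.058e-01 -3.000e-04  1.000e-04] F [ 0.  -0.2  0.2] g 0.999
M [[0.004, 1.0, -0.0], [1.0, -0.004, -0.001], [-0.001, -0.0, -1.0]] qpos [ 0.27  0.3  -0.2   2.07  0.09  0.77  0.01]
```

View pics/s2.png

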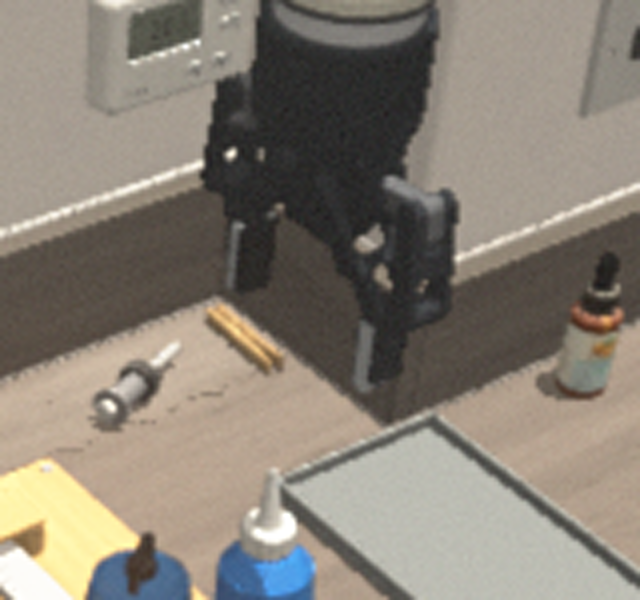

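```bash
python3 - <<'E'
from h import *
snap('side','s3.png');snap('side','s4.png',(270,40,430,190),4);st()
L=lambda f:cv2.imread('pics/full_'+f).astype(int)[40:150,310:400]
print(abs(L('s2.png')-L('s3.png')).mean(),abs(L('s3.png')-L('s4.png')).mean())
g=[cv2.cvtColor(cv2.imread('pics/full_'+f),cv2.COLOR_BGR2GRAY)[40:145,315:395].astype(np.float32) for f in('s2.png','s3.png','s4.png')]
print(cv2.phaseCorrelate(g[0],g[1]),cv2.phaseCorrelate(g[1],g[2]))
E
```

```text
t 1.4 p [ 0.4966 -0.0971  0.2156] q [ 7.083e-01  7.059e-01 -2.000e-04  0.000e+00] F [ 0.3  0.5 -0.7] g 0.996
M [[0.003, 1.0, -0.0], [1.0, -0.003, -0.0], [-0.0, -0.0, -1.0]] qpos [ 0.27  0.3  -0.21  2.07  0.09  0.77  0.01]
3.1794949494949494 2.713097643097643
((0.09941925155819575, -0.05210460262039618), 0.9861560436862487) ((-0.030251394175330404, 0.02914870133776759), 0.9915775707474461)
```

play_rows([
  [[0, 0, 0.01], [0, 0, 0], 0.085],
  [[0, 0, 0.02], [0, 0, 0], 0.085],
  [[0, 0, 0.03], [0, 0, 0], 0.085],
  [[0, 0, 0.04], [0, 0, 0], 0.085],
  [[0, 0, 0.05], [0, 0, 0], 0.085],
  [[0, 0, 0.06], [0, 0, 0], 0.085],
  [[0, 0, 0.068], [0, 0, 0], 0.085],
  [[0, 0, 0.075], [0, 0, 0], 0.085],
  [[0, 0, 0.075], [0, 0, 0], 0.085],
  [[0, 0, 0.075], [0, 0, 0], 0.085],
])

```text
t: 2.4
ee_pos: [0.4967, -0.0956, 0.1407]
tcp_rot: [0.707, 0.707, -0.0, 0.0]
wrist_force: [-0.0, -0.5, -0.6]
grip_width: 0.995
```

```bash
python3 - <<'E'
from h import *
imaging.get_image('side');snap('side','s5.png',(270,90,420,230),4)
st()
print([ (px('side',p)-[270,90])*4 for p in [(.4966,-.097,.14),(.5466,-.097,.153),(.4466,-.097,.153)]])
E
```

```text
t 2.5 p [ 0.4971 -0.0956  0.1412] q [7.073e-01 7.070e-01 3.000e-04 4.000e-04] F [ 0.1  0.9 -0.2] g 0.991
M [[0.0, 1.0, 0.001], [1.0, -0.0, -0.0], [-0.0, 0.001, -1.0]] qpos [ 0.24  0.41 -0.19  2.14  0.13  0.6  -0.04]
[array([281.91690105, 328.09741607]), array([223.80861381, 256.29009924]), array([348.52144472, 362.95436177])]
```

View pics/s5.png

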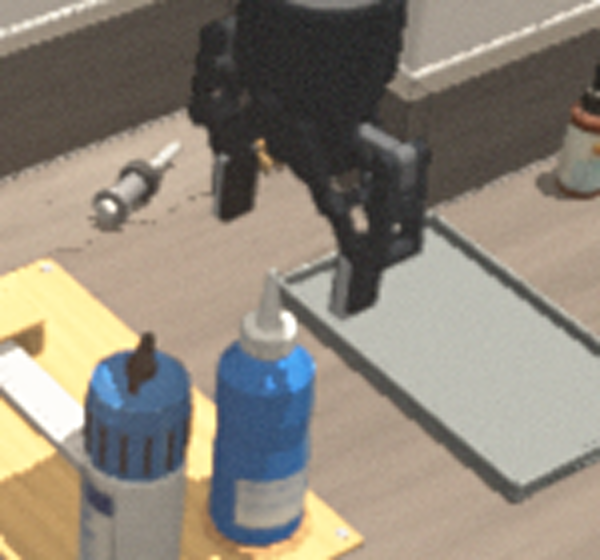

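The fingertips are at (235,215) and (355,312), about 47 crop pixels above where I predicted them. I'll check against the stored start images from both cameras.

```bash
python3 - <<'E'
from h import *
p=np.array([.5362,-.4866,.1996]);j=np.array([.741,-.672,0])*.05;z=np.array([0,0,.013])
out=[]
for n,(x0,y0,x1,y1) in (('top',(450,180,560,290)),('side',(430,0,540,110))):
    im=cv2.imread(f'pics/full_{n}0.png'); c=cv2.resize(im[y0:y1,x0:x1],None,fx=3.6,fy=3.6,interpolation=cv2.INTER_CUBIC)
    for q,col in((p,(0,0,255)),(p+j+z,(0,255,0)),(p-j+z,(0,255,0)),(p+[0,0,.073],(255,255,0)),(p+[0,0,.2],(255,0,255))):
        a=(px(n,q)-[x0,y0]+.5)*3.6-.5; cv2.circle(c,tuple(int(v) for v in a.round()),4,col,1)
        print(n,a.round())
    out.append(c)
cv2.imwrite('pics/c2.png',cv2.hconcat(out))
E
```

```text
top [190. 147.]
top [253.  88.]
top [146. 204.]
top [248. 138.]
top [371. 118.]
side [132. 300.]
side [129. 243.]
side [146. 324.]
side [163. 194.]
side [225. -16.]
```

View pics/c2.png

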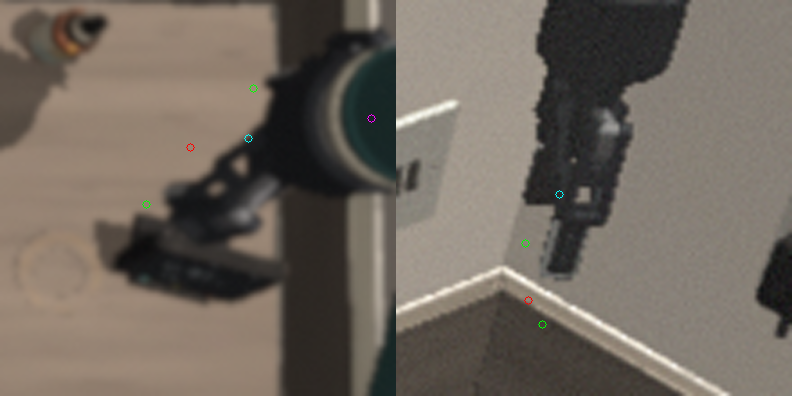

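Both cameras agree the visible fingertips sit about 30 mm higher along the tool axis than I assumed. I'll descend in safe steps and look again with the fingers partly closed.

play_rows([
  [[0, 0, 0.005], [0, 0, 0], 0.07],
  [[0, 0, 0.01], [0, 0, 0], 0.068],
  [[0, 0, 0.015], [0, 0, 0], 0.068],
  [[0, 0, 0.02], [0, 0, 0], 0.068],
  [[0, 0, 0.024], [0, 0, 0], 0.068],
  [[0, 0, 0.028], [0, 0, 0], 0.068],
  [[0, 0, 0.032], [0, 0, 0], 0.068],
  [[0, 0, 0.034], [0, 0, 0], 0.068],
  [[0, 0, 0.034], [0, 0, 0], 0.068],
  [[0, 0, 0.034], [0, 0, 0], 0.068],
])

```text
t: 3.5
ee_pos: [0.4967, -0.0956, 0.1068]
tcp_rot: [0.707, 0.707, 0.0, 0.0]
wrist_force: [-0.2, 0.1, 0.5]
grip_width: 0.796
```

```bash
python3 - <<'E'
from h import *
imaging.get_image('side');snap('side','s6.png',(290,110,410,220),5)
s=st();p=s['ee_pos']
print([ ((px('side',q)-[290,110]+.5)*5-.5).round() for q in [p,p+[.034,0,.008],p-[.034,0,-.008],p+[0,0,.073]]])
E
```

```text
t 3.6 p [ 0.4968 -0.0956  0.107 ] q [7.073e-01 7.069e-01 1.000e-04 2.000e-04] F [0.1 0.6 0.1] g 0.798
M [[0.001, 1.0, 0.0], [1.0, -0.001, -0.0], [-0.0, 0.0, -1.0]] qpos [ 0.23  0.47 -0.17  2.17  0.15  0.52 -0.06]
[array([244., 375.]), array([195., 315.]), array([298., 406.]), array([261., 235.])]
```

View pics/s6.png

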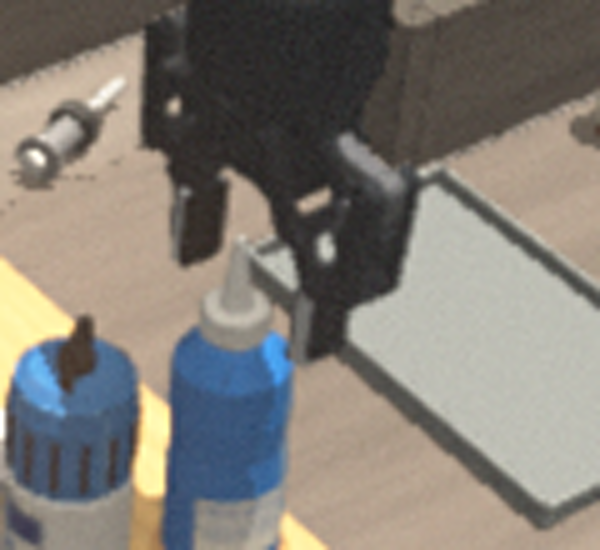

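play_rows([
  [[0, 0.002, 0], [0, 0, 0], 0.068],
  [[0, 0.0035, 0], [0, 0, 0], 0.068],
  [[0, 0.0035, 0], [0, 0, 0], 0.065],
  [[0, 0.0035, 0], [0, 0, 0], 0.061],
  [[0, 0.0035, 0], [0, 0, 0], 0.057],
  [[0, 0.0035, 0], [0, 0, 0], 0.054],
  [[0, 0.0035, 0], [0, 0, 0], 0.051],
  [[0, 0.0035, 0], [0, 0, 0], 0.048],
  [[0, 0.0035, 0], [0, 0, 0], 0.044],
  [[0, 0.0035, 0], [0, 0, 0], 0.042],
], squeeze=20)

```text
t: 4.6
ee_pos: [0.5001, -0.0956, 0.1068]
tcp_rot: [0.707, 0.707, 0.0, 0.0]
wrist_force: [0.6, -0.2, 0.2]
grip_width: 0.494
```

```bash
python3 - <<'E'
from h import *
imaging.get_image('side');snap('side','s7.png',(290,110,410,220),5)
st()
E
```

```text
t 4.7 p [ 0.5001 -0.0956  0.1068] q [ 0.7073  0.7069 -0.     -0.    ] F [ 0.4 -0.2 -0.9] g 0.49
M [[0.0, 1.0, -0.0], [1.0, -0.0, 0.0], [0.0, -0.0, -1.0]] qpos [ 0.23  0.47 -0.17  2.16  0.15  0.52 -0.06]
```

The fingers closed to 42 mm without touching the 52 mm body. That confirms the real tips are about 27 mm higher than the reported TCP. Opening again and lowering by that much.

play_rows([
  [[0, 0, 0], [0, 0, 0], 0.072],
  [[0, 0, 0], [0, 0, 0], 0.072],
  [[0, 0, 0], [0, 0, 0], 0.072],
  [[0, 0, 0.003], [0, 0, 0], 0.072],
  [[0, 0, 0.007], [0, 0, 0], 0.072],
  [[0, 0, 0.012], [0, 0, 0], 0.072],
  [[0, 0, 0.017], [0, 0, 0], 0.072],
  [[0, 0, 0.021], [0, 0, 0], 0.072],
  [[0, 0, 0.024], [0, 0, 0], 0.072],
  [[0, 0, 0.026], [0, 0, 0], 0.072],
])

```text
t: 5.7
ee_pos: [0.5, -0.0956, 0.0804]
tcp_rot: [0.707, 0.707, -0.0, -0.0]
wrist_force: [-0.5, -0.3, 0.4]
grip_width: 0.844
```

```bash
python3 - <<'E'
from h import *
imaging.get_image('side');snap('side','s8.png',(290,110,410,220),5)
st()
E
```

```text
t 5.8 p [ 0.5    -0.0956  0.0805] q [ 7.072e-01  7.070e-01 -2.000e-04 -2.000e-04] F [-0.2  0.7 -0. ] g 0.844
M [[0.0, 1.0, -0.001], [1.0, -0.0, 0.0], [0.0, -0.001, -1.0]] qpos [ 0.22  0.51 -0.15  2.18  0.17  0.46 -0.07]
```

View pics/s8.png

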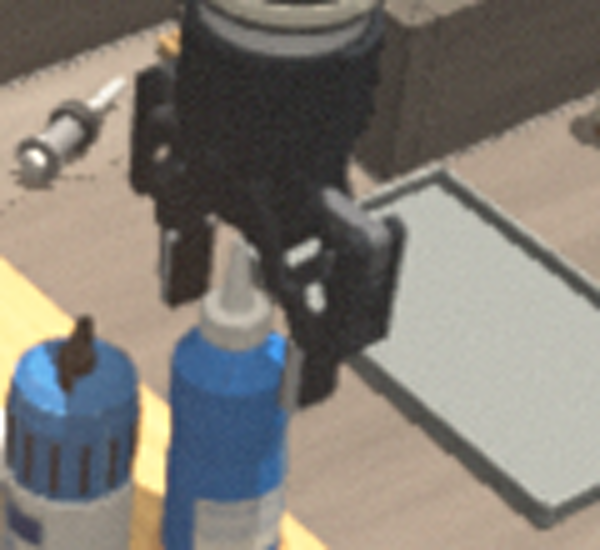

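Fingertips are at (185,300) and (310,405), now beside the bottle's shoulder, and the gripper is a few mm too far in −y. I'll shift 4 mm in +y, close, and lift a little.

play_rows([
  [[0.002, 0, 0], [0, 0, 0], 0.072],
  [[0.004, 0, 0], [0, 0, 0], 0.07],
  [[0.004, 0, 0], [0, 0, 0], 0.064],
  [[0.004, 0, 0], [0, 0, 0], 0.06],
  [[0.004, 0, 0], [0, 0, 0], 0.057],
  [[0.004, 0, 0], [0, 0, 0], 0.054],
  [[0.004, 0, 0], [0, 0, 0], 0.04],
  [[0.004, 0, 0], [0, 0, 0], 0.03],
  [[0.004, 0, 0], [0, 0, 0], 0.03],
  [[0.004, 0, 0], [0, 0, 0], 0.03],
], squeeze=40)

```text
t: 6.8
ee_pos: [0.5032, -0.0918, 0.0832]
tcp_rot: [0.707, 0.707, 0.002, 0.002]
wrist_force: [-0.8, 0.2, 17.2]
grip_width: 0.462
```

It stopped at 39 mm and pushed upward, so the tips rode on the shoulder: still too high. I'll open, lower 13 mm more while watching the force, and regrip.

play_rows([
  [[0, 0, 0], [0, 0, 0], 0.05],
  [[0, 0, 0], [0, 0, 0], 0.06],
  [[0, 0, 0], [0, 0, 0], 0.068],
  [[0, 0, 0], [0, 0, 0], 0.07],
  [[0, 0, 0.002], [0, 0, 0], 0.07],
  [[0, 0, 0.004], [0, 0, 0], 0.07],
  [[0, 0, 0.006], [0, 0, 0], 0.07],
  [[0, 0, 0.008], [0, 0, 0], 0.07],
  [[0, 0, 0.01], [0, 0, 0], 0.07],
  [[0, 0, 0.01], [0, 0, 0], 0.07],
])

```text
t: 7.8
ee_pos: [0.4999, -0.0915, 0.0705]
tcp_rot: [0.707, 0.707, -0.0, -0.0]
wrist_force: [-0.1, -0.2, -0.6]
grip_width: 0.821
```

```bash
python3 - <<'E'
from h import *
imaging.get_image('side');snap('side','s9.png',(290,110,410,220),5)
st()
E
```

```text
t 7.9 p [ 0.5001 -0.0916  0.0707] q [ 7.073e-01  7.069e-01 -1.000e-04 -0.000e+00] F [-0.1 -0.   0.1] g 0.822
M [[0.0, 1.0, -0.0], [1.0, -0.0, -0.0], [-0.0, -0.0, -1.0]] qpos [ 0.2   0.53 -0.15  2.18  0.18  0.44 -0.08]
```

View pics/s9.png

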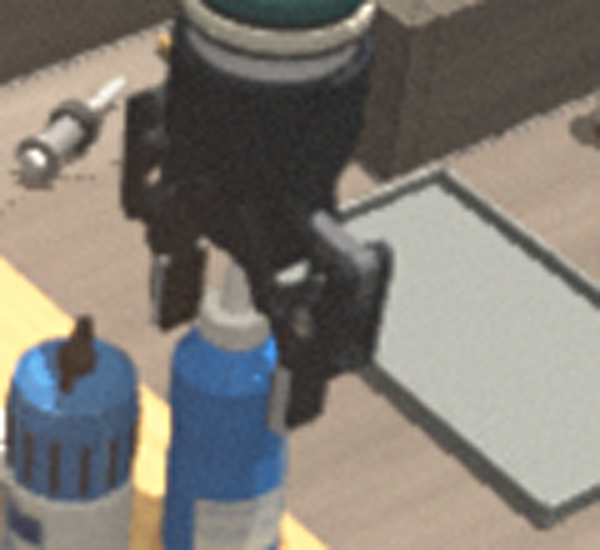

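Tips are now at (178,323) and (297,425), about 12–15 mm below the shoulder. The bottle is undisturbed. Closing.

play_rows([
  [[0, 0, 0], [0, 0, 0], 0.064],
  [[0, 0, 0], [0, 0, 0], 0.06],
  [[0, 0, 0], [0, 0, 0], 0.057],
  [[0, 0, 0], [0, 0, 0], 0.054],
  [[0, 0, 0], [0, 0, 0], 0.052],
  [[0, 0, 0], [0, 0, 0], 0.048],
  [[0, 0, 0], [0, 0, 0], 0.044],
  [[0, 0, 0], [0, 0, 0], 0.044],
  [[0, 0, 0], [0, 0, 0], 0.044],
  [[0, 0, 0], [0, 0, 0], 0.044],
], squeeze=40)

```text
t: 8.9
ee_pos: [0.5009, -0.0916, 0.0714]
tcp_rot: [0.707, 0.707, 0.0, 0.001]
wrist_force: [-0.2, 1.1, 5.3]
grip_width: 0.554
```

play_rows([
  [[0, 0, 0], [0, 0, 0], 0.058],
  [[0, 0, 0], [0, 0, 0], 0.066],
  [[0, 0, 0.001], [0, 0, 0], 0.066],
  [[0, 0, 0.002], [0, 0, 0], 0.066],
  [[0, 0, 0.003], [0, 0, 0], 0.066],
  [[0, 0, 0.004], [0, 0, 0], 0.066],
  [[0, 0, 0.005], [0, 0, 0], 0.066],
  [[0, 0, 0.006], [0, 0, 0], 0.066],
  [[0, 0, 0.006], [0, 0, 0], 0.066],
  [[0, 0, 0.006], [0, 0, 0], 0.066],
])

```text
t: 9.9
ee_pos: [0.5062, -0.0921, 0.0688]
tcp_rot: [0.707, 0.707, 0.004, 0.005]
wrist_force: [-0.6, 0.1, 29.4]
grip_width: 0.774
```

play_rows([
  [[0, 0, 0], [0, 0, 0], 0.062],
  [[0, 0, 0], [0, 0, 0], 0.059],
  [[0, 0, 0], [0, 0, 0], 0.056],
  [[0, 0, 0], [0, 0, 0], 0.053],
  [[0, 0, 0], [0, 0, 0], 0.05],
  [[0, 0, 0], [0, 0, 0], 0.047],
  [[0, 0, 0], [0, 0, 0], 0.045],
  [[0, 0, 0], [0, 0, 0], 0.045],
  [[0, 0, 0], [0, 0, 0], 0.045],
  [[0, 0, 0], [0, 0, 0], 0.045],
])

```text
t: 10.9
ee_pos: [0.5025, -0.0921, 0.0682]
tcp_rot: [0.707, 0.707, 0.001, 0.002]
wrist_force: [-2.9, 0.6, 29.5]
grip_width: 0.563
```

The 29 N is the palm resting on the nozzle, so the true offset is about 32 mm. I'll release, back up 4 mm, regrip and test-lift.

play_rows([
  [[0, 0, -0.004], [0, 0, 0], 0.056],
  [[0, 0, -0.0065], [0, 0, 0], 0.062],
  [[0, 0, -0.0065], [0, 0, 0], 0.062],
  [[0, 0, -0.0065], [0, 0, 0], 0.06],
  [[0, 0, -0.0065], [0, 0, 0], 0.056],
  [[0, 0, -0.0065], [0, 0, 0], 0.052],
  [[0, 0, -0.0065], [0, 0, 0], 0.048],
  [[0, 0, -0.0065], [0, 0, 0], 0.04],
  [[0, 0, -0.0065], [0, 0, 0], 0.035],
  [[0, 0, -0.0065], [0, 0, 0], 0.035],
], squeeze=50)

```text
t: 11.9
ee_pos: [0.5004, -0.0916, 0.0715]
tcp_rot: [0.707, 0.707, 0.0, 0.0]
wrist_force: [0.3, -0.5, 3.7]
grip_width: 0.555
```

```bash
python3 - <<'E'
from h import *
st();print(readout.observe()['moment'])
E
```

```text
t 11.9 p [ 0.5004 -0.0916  0.0715] q [7.073e-01 7.070e-01 2.000e-04 2.000e-04] F [ 0.3 -0.5  3.7] g 0.555
M [[0.0, 1.0, 0.001], [1.0, -0.0, -0.0], [-0.0, 0.001, -1.0]] qpos [ 0.2   0.53 -0.15  2.18  0.17  0.44 -0.08]
[-0.0207845   0.05417429 -0.0094194 ]
```

play_rows([
  [[0, 0, -0.001], [0, 0, 0], 0.035],
  [[0, 0, -0.003], [0, 0, 0], 0.035],
  [[0, 0, -0.006], [0, 0, 0], 0.035],
  [[0, 0, -0.01], [0, 0, 0], 0.035],
  [[0, 0, -0.014], [0, 0, 0], 0.035],
  [[0, 0, -0.018], [0, 0, 0], 0.035],
  [[0, 0, -0.022], [0, 0, 0], 0.035],
  [[0, 0, -0.026], [0, 0, 0], 0.035],
  [[0, 0, -0.029], [0, 0, 0], 0.035],
  [[0, 0, -0.03], [0, 0, 0], 0.035],
])

```text
t: 12.9
ee_pos: [0.5004, -0.0916, 0.1017]
tcp_rot: [0.707, 0.707, 0.0, 0.0]
wrist_force: [-1.0, 0.3, -2.2]
grip_width: 0.551
```

```bash
python3 - <<'E'
from h import *
imaging.get_image('side');snap('side','s10.png',(280,80,430,240),3.75)
st()
E
```

```text
t 13.0 p [ 0.5002 -0.0916  0.1015] q [7.073e-01 7.069e-01 1.000e-04 1.000e-04] F [ 0.8 -0.4 -2.1] g 0.552
M [[0.001, 1.0, 0.0], [1.0, -0.001, -0.0], [-0.0, 0.0, -1.0]] qpos [ 0.22  0.48 -0.17  2.16  0.16  0.51 -0.07]
```

View pics/s10.png

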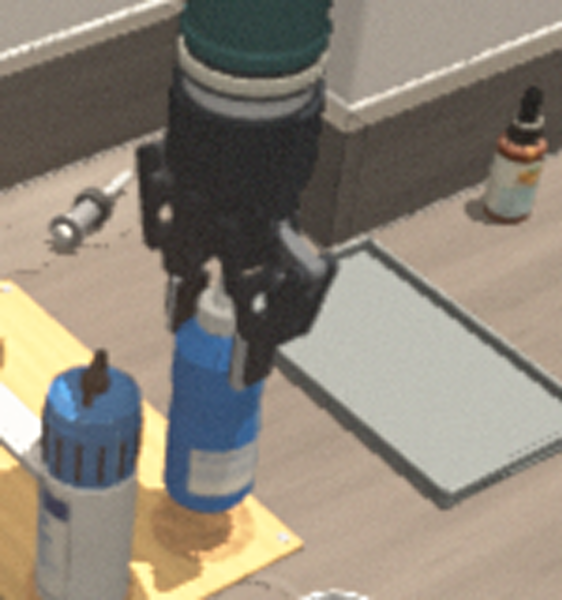

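The bottle is lifted upright. The cork spot is at crop (205,537). Transporting it to the rear half of the tray.

play_rows([
  [[-0.004, 0.002, -0.006], [0, 0, 0], 0.035],
  [[-0.012, 0.005, -0.012], [0, 0, 0], 0.035],
  [[-0.026, 0.012, -0.015], [0, 0, 0], 0.035],
  [[-0.044, 0.02, -0.015], [0, 0, 0], 0.035],
  [[-0.066, 0.03, -0.015], [0, 0, 0], 0.035],
  [[-0.09, 0.041, -0.015], [0, 0, 0], 0.035],
  [[-0.114, 0.052, -0.015], [0, 0, 0], 0.035],
  [[-0.138, 0.063, -0.015], [0, 0, 0], 0.035],
  [[-0.158, 0.073, -0.015], [0, 0, 0], 0.035],
  [[-0.175, 0.08, -0.015], [0, 0, 0], 0.035],
])

```text
t: 14.0
ee_pos: [0.5808, -0.2705, 0.1165]
tcp_rot: [0.708, 0.706, -0.0, 0.001]
wrist_force: [-0.0, -1.1, -2.5]
grip_width: 0.554
```

play_rows([
  [[-0.013, 0.006, 0], [0, 0, 0], 0.035],
  [[-0.021, 0.01, 0], [0, 0, 0], 0.035],
  [[-0.026, 0.0125, 0.003], [0, 0, 0], 0.035],
  [[-0.026, 0.0125, 0.01], [0, 0, 0], 0.035],
  [[-0.026, 0.0125, 0.018], [0, 0, 0], 0.035],
  [[-0.026, 0.0125, 0.026], [0, 0, 0], 0.035],
  [[-0.026, 0.0125, 0.034], [0, 0, 0], 0.035],
  [[-0.026, 0.0125, 0.039], [0, 0, 0], 0.035],
  [[-0.026, 0.0125, 0.042], [0, 0, 0], 0.035],
  [[-0.026, 0.0125, 0.042], [0, 0, 0], 0.035],
])

```text
t: 15.0
ee_pos: [0.5923, -0.2924, 0.0737]
tcp_rot: [0.707, 0.707, -0.0, -0.0]
wrist_force: [-0.0, -0.1, -2.8]
grip_width: 0.551
```

```bash
python3 - <<'E'
from h import *
st(); print(w('side',205/3.75+280,537/3.75+80,.006))
E
```

```text
t 15.0 p [ 0.5923 -0.2924  0.0737] q [ 7.072e-01  7.070e-01 -2.000e-04 -4.000e-04] F [-0.  -0.1 -2.8] g 0.551
M [[0.0, 1.0, -0.001], [1.0, -0.0, 0.0], [0.0, -0.001, -1.0]] qpos [ 0.5   0.67 -0.16  1.84  0.17  0.65  0.24]
[ 0.48598264 -0.08900917  0.006     ]
```

play_rows([
  [[0, 0, 0.001], [0, 0, 0], 0.035],
  [[0, 0, 0.002], [0, 0, 0], 0.035],
  [[0, 0, 0.003], [0, 0, 0], 0.035],
  [[0, 0, 0.004], [0, 0, 0], 0.035],
  [[0, 0, 0.0045], [0, 0, 0], 0.035],
  [[0, 0, 0.0045], [0, 0, 0], 0.035],
  [[0, 0, 0.0045], [0, 0, 0], 0.035],
  [[0, 0, 0.0045], [0, 0, 0], 0.035],
  [[0, 0, 0.0045], [0, 0, 0], 0.035],
  [[0, 0, 0.0045], [0, 0, 0], 0.035],
])

```text
t: 16.0
ee_pos: [0.5925, -0.2926, 0.0698]
tcp_rot: [0.707, 0.707, -0.0, 0.0]
wrist_force: [-0.2, 0.3, -2.7]
grip_width: 0.552
```

play_rows([
  [[0, 0, 0.0005], [0, 0, 0], 0.035],
  [[0, 0, 0.001], [0, 0, 0], 0.035],
  [[0, 0, 0.0015], [0, 0, 0], 0.035],
  [[0, 0, 0.002], [0, 0, 0], 0.035],
  [[0, 0, 0.002], [0, 0, 0], 0.035],
  [[0, 0, 0.002], [0, 0, 0], 0.035],
  [[0, 0, 0.002], [0, 0, 0], 0.035],
  [[0, 0, 0.002], [0, 0, 0], 0.035],
  [[0, 0, 0.002], [0, 0, 0], 0.035],
  [[0, 0, 0.002], [0, 0, 0], 0.035],
])

```text
t: 17.0
ee_pos: [0.5929, -0.2931, 0.0695]
tcp_rot: [0.707, 0.707, -0.0, 0.001]
wrist_force: [-2.0, 0.6, 7.8]
grip_width: 0.551
```

Contact at about 0.0697 m reported height, as expected. Releasing and rising, then moving over the can.

play_rows([
  [[0, 0, -0.001], [0, 0, 0], 0.045],
  [[0, 0, -0.001], [0, 0, 0], 0.05],
  [[0, 0, -0.001], [0, 0, 0], 0.056],
  [[0, 0, -0.001], [0, 0, 0], 0.064],
  [[0, 0, -0.001], [0, 0, 0], 0.074],
  [[0, 0, -0.005], [0, 0, 0], 0.08],
  [[0, 0, -0.02], [0, 0, 0], 0.08],
  [[0, 0, -0.05], [0, 0, 0], 0.08],
  [[0, 0, -0.09], [0, 0, 0], 0.08],
  [[0, 0, -0.125], [0, 0, 0], 0.08],
])

```text
t: 18.0
ee_pos: [0.5929, -0.2927, 0.1957]
tcp_rot: [0.707, 0.707, 0.0, 0.001]
wrist_force: [1.0, -0.5, 0.2]
grip_width: 0.937
```

```bash
python3 - <<'E'
from h import *
st(); imaging.get_image('top')
snap('top','t3.png',(265,140,430,280),4.8)
E
```

```text
t 18.0 p [ 0.5929 -0.2927  0.1957] q [7.072e-01 7.070e-01 3.000e-04 7.000e-04] F [ 1.  -0.5  0.2] g 0.937
M [[0.0, 1.0, 0.002], [1.0, -0.0, -0.001], [-0.001, 0.002, -1.0]] qpos [ 0.52  0.52 -0.19  1.76  0.13  0.87  0.27]
```

View pics/t3.png

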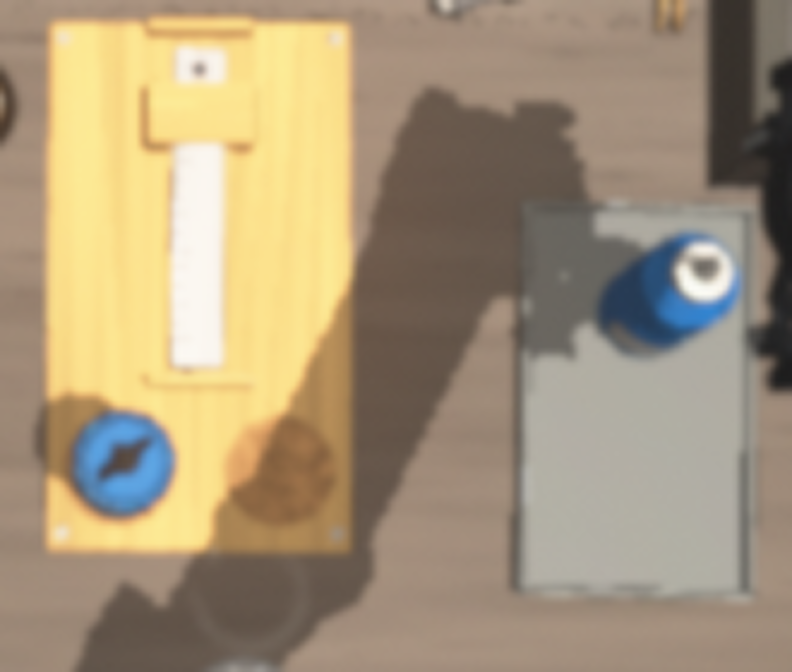

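The cork disc is at crop (281,471), the can cap at (123,463), and the bottle stands upright in the tray with its base near (645,305). I have 2 pictures left.

```bash
python3 - <<'E'
from h import *
f=lambda u,v,z: w('top',(u+.5)/4.8-.5+265,(v+.5)/4.8-.5+140,z).round(4)
for n,u,v,z in [('cork',281,471,.006),('cap',123,463,.157),('loop',125,460,.17),('tray TL',524,202,.014),('TR',750,208,.014),('BR',750,595,.014),('BL',520,592,.014),('bot shoulder',690,283,.127),('noz',706,266,.168),('barF',196,367,.016),('barFL',170,365,.016),('barFR',222,367,.016),('dot',200,68,.016),('barML',174,146,.016),('barMR',224,146,.016),('lipL',143,380,.019),('lipR',250,382,.019),('brL',146,120,.033),('brR',254,117,.033),('brF',198,148,.026),('rackTL',49,20,.006),('TR',352,20,.006),('BR',352,551,.006),('BL',47,551,.006)]: print(n,f(u,v,z))
E
```

```text
cork [ 0.4953 -0.0972  0.006 ]
cap [ 0.4911 -0.0062  0.157 ]
loop [ 0.492  -0.0069  0.17  ]
tray TL [ 0.6487 -0.2297  0.014 ]
TR [ 0.6483 -0.3558  0.014 ]
BR [ 0.4328 -0.3562  0.014 ]
BL [ 0.4313 -0.2295  0.014 ]
bot shoulder [ 0.5908 -0.2924  0.127 ]
noz [ 0.5941 -0.2893  0.168 ]
barF [ 0.5516 -0.0481  0.016 ]
barFL [ 0.5524 -0.0336  0.016 ]
barFR [ 0.5519 -0.0626  0.016 ]
dot [ 0.7201 -0.047   0.016 ]
barML [ 0.6755 -0.0333  0.016 ]
barMR [ 0.6762 -0.0613  0.016 ]
lipL [ 0.5434 -0.0187  0.019 ]
lipR [ 0.5437 -0.078   0.019 ]
brL [ 0.6866 -0.0169  0.033 ]
brR [ 0.6896 -0.0765  0.033 ]
brF [ 0.6729 -0.0463  0.026 ]
rackTL [0.748  0.0387 0.006 ]
TR [ 0.7519 -0.133   0.006 ]
BR [ 0.4517 -0.1375  0.006 ]
BL [0.4476 0.0323 0.006 ]
```

play_rows([
  [[0.02, -0.007, 0], [0, 0, 0], 0.08],
  [[0.055, -0.02, 0], [0, 0, 0], 0.08],
  [[0.095, -0.034, 0], [0, 0, 0], 0.078],
  [[0.135, -0.048, 0], [0, 0, 0], 0.075],
  [[0.175, -0.062, 0], [0, 0, 0], 0.075],
  [[0.215, -0.075, 0], [0, 0, 0], 0.075],
  [[0.25, -0.088, 0], [0, 0, 0], 0.075],
  [[0.275, -0.096, 0], [0, 0, 0], 0.075],
  [[0.286, -0.1, 0], [0, 0, 0], 0.075],
  [[0.286, -0.1, 0], [0, 0, 0], 0.075],
])

```text
t: 19.1
ee_pos: [0.4923, -0.0053, 0.1932]
tcp_rot: [0.706, 0.708, 0.0, 0.0]
wrist_force: [-0.1, -0.5, 0.8]
grip_width: 0.879
```

play_rows([
  [[0, 0, 0.01], [0, 0, 0], 0.075],
  [[0, 0, 0.025], [0, 0, 0], 0.075],
  [[0, 0, 0.04], [0, 0, 0], 0.075],
  [[0, 0, 0.055], [0, 0, 0], 0.075],
  [[0, 0, 0.07], [0, 0, 0], 0.075],
  [[0, 0, 0.082], [0, 0, 0], 0.075],
  [[0, 0, 0.092], [0, 0, 0], 0.075],
  [[0, 0, 0.1], [0, 0, 0], 0.075],
  [[0, 0, 0.106], [0, 0, 0], 0.075],
  [[0, 0, 0.108], [0, 0, 0], 0.075],
])

```text
t: 20.1
ee_pos: [0.4926, -0.0067, 0.0843]
tcp_rot: [0.707, 0.707, -0.0, -0.0]
wrist_force: [-0.1, -0.7, 0.7]
grip_width: 0.875
```

```bash
python3 - <<'E'
from h import *
st()
E
```

```text
t 20.1 p [ 0.4926 -0.0067  0.0843] q [ 7.073e-01  7.069e-01 -2.000e-04 -2.000e-04] F [-0.1 -0.7  0.7] g 0.875
M [[0.001, 1.0, -0.001], [1.0, -0.001, -0.0], [-0.0, -0.001, -1.0]] qpos [ 0.07  0.5  -0.2   2.21  0.21  0.46 -0.29]
```

play_rows([
  [[0, 0, 0], [0, 0, 0], 0.068],
  [[0, 0, 0], [0, 0, 0], 0.063],
  [[0, 0, 0], [0, 0, 0], 0.059],
  [[0, 0, 0], [0, 0, 0], 0.056],
  [[0, 0, 0], [0, 0, 0], 0.053],
  [[0, 0, 0], [0, 0, 0], 0.05],
  [[0, 0, 0], [0, 0, 0], 0.045],
  [[0, 0, 0], [0, 0, 0], 0.035],
  [[0, 0, 0], [0, 0, 0], 0.035],
  [[0, 0, 0], [0, 0, 0], 0.035],
])

```text
t: 21.1
ee_pos: [0.4937, -0.0065, 0.0855]
tcp_rot: [0.707, 0.707, 0.001, 0.001]
wrist_force: [0.5, -0.7, 4.5]
grip_width: 0.576
```

play_rows([
  [[0, 0, -0.001], [0, 0, 0], 0.035],
  [[0, 0, -0.003], [0, 0, 0], 0.035],
  [[0, 0, -0.007], [0, 0, 0], 0.035],
  [[0, 0, -0.012], [0, 0, 0], 0.035],
  [[0, 0, -0.018], [0, 0, 0], 0.035],
  [[0, 0, -0.024], [0, 0, 0], 0.035],
  [[0, 0, -0.03], [0, 0, 0], 0.035],
  [[0, 0, -0.036], [0, 0, 0], 0.035],
  [[0, 0, -0.041], [0, 0, 0], 0.035],
  [[0, 0, -0.044], [0, 0, 0], 0.035],
])

```text
t: 22.1
ee_pos: [0.4929, -0.0066, 0.1294]
tcp_rot: [0.707, 0.707, 0.0, 0.0]
wrist_force: [0.2, -0.2, -2.5]
grip_width: 0.576
```

play_rows([
  [[-0.004, 0, 0], [0, 0, 0], 0.035],
  [[-0.014, 0, 0], [0, 0, 0], 0.035],
  [[-0.032, -0.001, 0], [0, 0, 0], 0.035],
  [[-0.056, -0.001, 0], [0, 0, 0], 0.035],
  [[-0.084, -0.002, 0], [0, 0, 0], 0.035],
  [[-0.112, -0.002, 0], [0, 0, 0], 0.035],
  [[-0.14, -0.003, 0], [0, 0, 0], 0.035],
  [[-0.168, -0.003, 0], [0, 0, 0], 0.035],
  [[-0.196, -0.004, 0], [0, 0, 0], 0.035],
  [[-0.224, -0.005, 0], [0, 0, 0], 0.035],
])

```text
t: 23.1
ee_pos: [0.4865, -0.2327, 0.1283]
tcp_rot: [0.708, 0.707, -0.0, -0.0]
wrist_force: [0.2, -0.3, -1.4]
grip_width: 0.577
```

play_rows([
  [[-0.024, 0, 0], [0, 0, 0], 0.035],
  [[-0.044, 0, 0], [0, 0, 0], 0.035],
  [[-0.056, 0, 0], [0, 0, 0], 0.035],
  [[-0.0625, 0, 0.003], [0, 0, 0], 0.035],
  [[-0.0625, 0, 0.012], [0, 0, 0], 0.035],
  [[-0.0625, 0, 0.022], [0, 0, 0], 0.035],
  [[-0.0625, 0, 0.032], [0, 0, 0], 0.035],
  [[-0.0625, 0, 0.039], [0, 0, 0], 0.035],
  [[-0.0625, 0, 0.043], [0, 0, 0], 0.035],
  [[-0.0625, 0, 0.043], [0, 0, 0], 0.035],
])

```text
t: 24.1
ee_pos: [0.4872, -0.2924, 0.085]
tcp_rot: [0.707, 0.707, -0.0, -0.001]
wrist_force: [-0.4, 0.5, -2.0]
grip_width: 0.579
```

play_rows([
  [[0, 0, 0.0005], [0, 0, 0], 0.035],
  [[0, 0, 0.001], [0, 0, 0], 0.035],
  [[0, 0, 0.0015], [0, 0, 0], 0.035],
  [[0, 0, 0.002], [0, 0, 0], 0.035],
  [[0, 0, 0.0025], [0, 0, 0], 0.035],
  [[0, 0, 0.0025], [0, 0, 0], 0.035],
  [[0, 0, 0.0025], [0, 0, 0], 0.035],
  [[0, 0, 0.0025], [0, 0, 0], 0.035],
  [[0, 0, 0.0025], [0, 0, 0], 0.035],
  [[0, 0, 0.0025], [0, 0, 0], 0.035],
])

```text
t: 25.1
ee_pos: [0.4877, -0.2932, 0.0835]
tcp_rot: [0.707, 0.707, -0.0, 0.0]
wrist_force: [0.9, 0.6, 1.9]
grip_width: 0.579
```

The can is standing in the tray. Releasing and rising, then moving over the straightedge with the tool turned 89° so the jaws open across the bar.

play_rows([
  [[0, 0, -0.001], [0, 0, 0], 0.045],
  [[0, 0, -0.001], [0, 0, 0], 0.05],
  [[0, 0, -0.001], [0, 0, 0], 0.056],
  [[0, 0, -0.001], [0, 0, 0], 0.064],
  [[0, 0, -0.001], [0, 0, 0], 0.074],
  [[0, 0, -0.005], [0, 0, 0], 0.075],
  [[0, 0, -0.02], [0, 0, 0], 0.075],
  [[0, 0, -0.05], [0, 0, 0], 0.075],
  [[0, 0, -0.09], [0, 0, 0], 0.075],
  [[0, 0, -0.12], [0, 0, 0], 0.075],
])

```text
t: 26.1
ee_pos: [0.4881, -0.2933, 0.2056]
tcp_rot: [0.707, 0.707, 0.0, 0.001]
wrist_force: [0.1, -0.8, 0.2]
grip_width: 0.877
```

play_rows([
  [[0.02, 0.013, 0], [0, 0, 8], 0.07],
  [[0.045, 0.03, 0], [0, 0, 16], 0.06],
  [[0.07, 0.045, 0], [0, 0, 24], 0.05],
  [[0.1, 0.06, 0], [0, 0, 32], 0.044],
  [[0.13, 0.08, 0], [0, 0, 40], 0.044],
  [[0.16, 0.1, 0], [0, 0, 48], 0.044],
  [[0.19, 0.115, 0], [0, 0, 56], 0.044],
  [[0.215, 0.13, 0], [0, 0, 64], 0.044],
  [[0.235, 0.14, 0], [0, 0, 72], 0.044],
  [[0.244, 0.147, 0], [0, 0, 80], 0.044],
])

```text
t: 27.1
ee_pos: [0.6356, -0.0453, 0.2035]
tcp_rot: [0.996, 0.086, 0.0, -0.001]
wrist_force: [-0.1, 0.7, 0.7]
grip_width: 0.516
```

```bash
python3 - <<'E'
from h import *
st()
E
```

```text
t 27.1 p [ 0.6356 -0.0453  0.2035] q [ 9.963e-01  8.630e-02  4.000e-04 -9.000e-04] F [-0.1  0.7  0.7] g 0.516
M [[0.985, 0.172, 0.001], [0.172, -0.985, 0.002], [0.001, -0.002, -1.0]] qpos [-0.05  0.48  0.07  1.82 -0.04  0.85 -1.36]
```

play_rows([
  [[0, 0, 0.01], [0, 0, 4], 0.044],
  [[0, 0, 0.03], [0, 0, 9], 0.044],
  [[0, 0, 0.055], [0, 0, 9], 0.044],
  [[0, 0, 0.08], [0, 0, 9], 0.044],
  [[0, 0, 0.105], [0, 0, 9], 0.044],
  [[0, 0, 0.125], [0, 0, 9], 0.044],
  [[0, 0, 0.145], [0, 0, 9], 0.044],
  [[0, 0, 0.155], [0, 0, 9], 0.044],
  [[0, 0, 0.16], [0, 0, 9], 0.044],
  [[0, 0, 0.16], [0, 0, 9], 0.044],
])

```text
t: 28.1
ee_pos: [0.6346, -0.0491, 0.0432]
tcp_rot: [1.0, 0.009, -0.0, -0.0]
wrist_force: [0.0, -0.4, 0.6]
grip_width: 0.512
```

```bash
python3 - <<'E'
from h import *
st(); imaging.get_image('side'); snap('side','s11.png',(235,110,375,230),5)
E
```

```text
t 28.1 p [ 0.6346 -0.0491  0.0432] q [ 1.0e+00  8.5e-03 -2.0e-04 -1.0e-04] F [ 0.  -0.4  0.6] g 0.512
M [[1.0, 0.017, -0.0], [0.017, -1.0, 0.0], [-0.0, -0.0, -1.0]] qpos [-0.05  0.68  0.08  1.91 -0.1   0.55 -1.46]
```

View pics/s11.png

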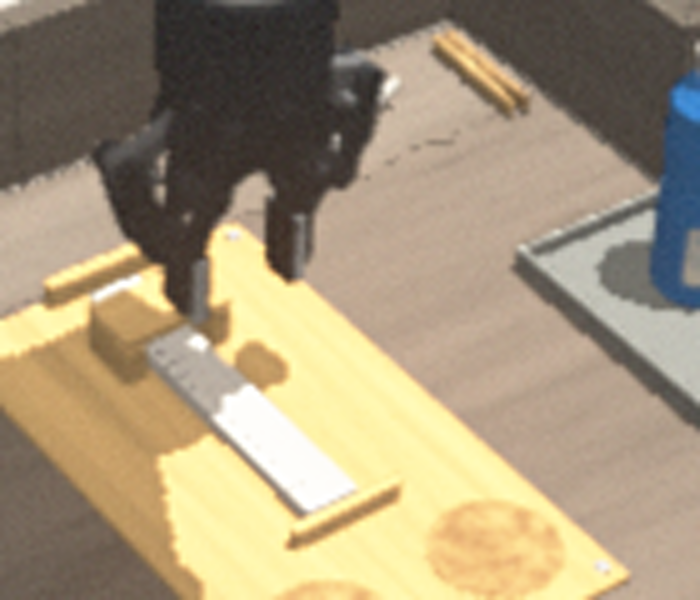

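Tips are at (185,312) and (290,276); the lip is at (345,515) and the bar is untouched. I'm comparing this with the height model.

```bash
python3 - <<'E'
from h import *
f=lambda p:((px('side',p)-[235,110]+.5)*5-.5).round()
for z in(.06,.07,.077,.085): print(z,f((.6346,-.0491+.029,z)),f((.6346,-.0491,z)),f((.6346,-.0491-.029,z)))
print('bar front top L/R',f((.552,-.035,.016)),f((.552,-.063,.016)),'barmid',f((.6346,-.048,.016)))
E
```

```text
0.06 [183. 343.] [237. 320.] [290. 298.]
0.07 [183. 326.] [237. 303.] [290. 281.]
0.077 [183. 314.] [237. 291.] [291. 269.]
0.085 [183. 300.] [238. 277.] [291. 255.]
bar front top L/R [313. 510.] [364. 486.] barmid [233. 394.]
```

play_rows([
  [[0, -0.0015, 0.008], [0, 0, 0], 0.044],
  [[0, -0.0015, 0.016], [0, 0, 0], 0.044],
  [[0, -0.0015, 0.025], [0, 0, 0], 0.044],
  [[0, -0.0015, 0.034], [0, 0, 0], 0.044],
  [[0, -0.0015, 0.042], [0, 0, 0], 0.044],
  [[0, -0.0015, 0.049], [0, 0, 0], 0.044],
  [[0, -0.0015, 0.054], [0, 0, 0], 0.044],
  [[0, -0.0015, 0.058], [0, 0, 0], 0.044],
  [[0, -0.0015, 0.061], [0, 0, 0], 0.044],
  [[0, -0.0015, 0.063], [0, 0, 0], 0.044],
])

```text
t: 29.2
ee_pos: [0.6347, -0.0477, -0.0198]
tcp_rot: [1.0, 0.009, 0.0, 0.0]
wrist_force: [-0.3, 0.0, -0.4]
grip_width: 0.516
```

play_rows([
  [[0, 0, 0.0005], [0, 0, 0], 0.042],
  [[0, 0, 0.001], [0, 0, 0], 0.038],
  [[0, 0, 0.001], [0, 0, 0], 0.034],
  [[0, 0, 0.001], [0, 0, 0], 0.031],
  [[0, 0, 0.001], [0, 0, 0], 0.029],
  [[0, 0, 0.001], [0, 0, 0], 0.026],
  [[0, 0, 0.001], [0, 0, 0], 0.02],
  [[0, 0, 0.001], [0, 0, 0], 0.012],
  [[0, 0, 0.001], [0, 0, 0], 0.012],
  [[0, 0, 0.001], [0, 0, 0], 0.012],
], squeeze=60)

```text
t: 30.2
ee_pos: [0.6349, -0.0473, -0.0202]
tcp_rot: [1.0, 0.009, 0.0, -0.0]
wrist_force: [-1.9, 0.8, 5.3]
grip_width: 0.302
```

```bash
python3 - <<'E'
from h import *
st()
E
```

```text
t 30.2 p [ 0.6349 -0.0473 -0.0202] q [ 1.0e+00  8.6e-03  2.0e-04 -2.0e-04] F [-1.9  0.8  5.3] g 0.302
M [[1.0, 0.017, 0.0], [0.017, -1.0, 0.0], [0.0, -0.0, -1.0]] qpos [-0.04  0.78  0.06  1.93 -0.1   0.44 -1.45]
```

Bar gripped. Tilting the front up 5.7° about the rear end.

play_rows([
  [[-0.0003, 0, -0.001], [0, -0.6, 0], 0.012],
  [[-0.0006, 0, -0.0023], [0, -1.2, 0], 0.012],
  [[-0.0009, 0, -0.0036], [0, -1.9, 0], 0.012],
  [[-0.0012, 0, -0.0048], [0, -2.6, 0], 0.012],
  [[-0.0015, 0, -0.006], [0, -3.3, 0], 0.012],
  [[-0.0019, 0, -0.0075], [0, -4, 0], 0.012],
  [[-0.0023, 0, -0.009], [0, -4.8, 0], 0.012],
  [[-0.0027, 0, -0.0112], [0, -5.7, 0], 0.012],
  [[-0.0027, 0, -0.0112], [0, -5.7, 0], 0.012],
  [[-0.0027, 0, -0.0112], [0, -5.7, 0], 0.012],
])

```text
t: 31.2
ee_pos: [0.6319, -0.0478, -0.0096]
tcp_rot: [0.999, 0.008, -0.05, 0.001]
wrist_force: [0.2, 0.7, -2.0]
grip_width: 0.301
```

```bash
python3 - <<'E'
from h import *
st()
E
```

```text
t 31.2 p [ 0.6319 -0.0478 -0.0096] q [ 9.987e-01  8.400e-03 -4.980e-02  5.000e-04] F [ 0.2  0.7 -2. ] g 0.301
M [[0.995, 0.017, -0.1], [0.017, -1.0, -0.002], [-0.1, 0.0, -0.995]] qpos [-0.05  0.79  0.08  1.85 -0.1   0.6  -1.46]
```

play_rows([
  [[-0.003, 0, 0], [0, 0, 0], 0.012],
  [[-0.009, 0, 0], [0, 0, 0], 0.012],
  [[-0.018, 0, 0], [0, 0, 0], 0.012],
  [[-0.029, 0, 0], [0, 0, 0], 0.012],
  [[-0.04, 0, 0], [0, 0, 0], 0.012],
  [[-0.052, 0, 0], [0, 0, 0], 0.012],
  [[-0.064, 0, 0], [0, 0, 0], 0.012],
  [[-0.076, 0, 0], [0, 0, 0], 0.012],
  [[-0.085, 0, 0], [0, 0, 0], 0.012],
  [[-0.088, 0, 0], [0, 0, 0], 0.012],
])

```text
t: 32.2
ee_pos: [0.5426, -0.0493, -0.0006]
tcp_rot: [0.999, 0.008, -0.05, 0.0]
wrist_force: [-0.1, 0.6, -1.2]
grip_width: 0.299
```

```bash
python3 - <<'E'
from h import *
st()
E
```

```text
t 32.2 p [ 0.5426 -0.0493 -0.0006] q [ 9.987e-01  8.400e-03 -5.050e-02  4.000e-04] F [-0.1  0.6 -1.2] g 0.299
M [[0.995, 0.017, -0.101], [0.017, -1.0, -0.002], [-0.101, -0.0, -0.995]] qpos [-0.04  0.71  0.07  2.06 -0.1   0.48 -1.46]
```

Drawn 89 mm without snagging. Lifting and levelling.

play_rows([
  [[-0.0004, 0, -0.004], [0, 0, 0], 0.012],
  [[-0.0012, 0, -0.012], [0, 0, 0], 0.012],
  [[-0.0025, 0, -0.025], [0, 0.5, 0], 0.012],
  [[-0.004, 0, -0.04], [0, 1.2, 0], 0.012],
  [[-0.0055, 0, -0.055], [0, 2, 0], 0.012],
  [[-0.007, 0, -0.07], [0, 3, 0], 0.012],
  [[-0.008, 0, -0.082], [0, 4, 0], 0.012],
  [[-0.009, 0, -0.09], [0, 5, 0], 0.012],
  [[-0.009, 0, -0.094], [0, 5.7, 0], 0.012],
  [[-0.009, 0, -0.094], [0, 5.7, 0], 0.012],
])

```text
t: 33.2
ee_pos: [0.5443, -0.0492, 0.0942]
tcp_rot: [1.0, 0.008, 0.0, -0.0]
wrist_force: [0.7, -1.3, -2.2]
grip_width: 0.301
```

```bash
python3 - <<'E'
from h import *
s=st(); M=R.from_quat(s['tcp_rot']).as_matrix(); print(M.T@(np.array([.527,.268,s['ee_pos'][2]])-s['ee_pos']))
E
```

```text
t 33.2 p [ 0.5443 -0.0492  0.0942] q [ 1.0e+00  8.5e-03  3.0e-04 -0.0e+00] F [ 0.7 -1.3 -2.2] g 0.301
M [[1.0, 0.017, 0.001], [0.017, -1.0, 0.0], [0.001, -0.0, -1.0]] qpos [-0.06  0.52  0.09  2.1  -0.09  0.52 -1.46]
[-1.19413465e-02 -3.17435017e-01  8.82638230e-06]
```

play_rows([
  [[0, -0.005, 0], [0, 0, 0], 0.012],
  [[-0.001, -0.02, 0], [0, 0, 0], 0.012],
  [[-0.002, -0.045, 0], [0, 0, -0.5], 0.012],
  [[-0.003, -0.08, 0], [0, 0, -1], 0.012],
  [[-0.005, -0.12, 0], [0, 0, -1.5], 0.012],
  [[-0.007, -0.16, 0], [0, 0, -2], 0.012],
  [[-0.009, -0.2, 0], [0, 0, -2], 0.012],
  [[-0.011, -0.24, 0], [0, 0, -2], 0.012],
  [[-0.012, -0.275, 0], [0, 0, -2], 0.012],
  [[-0.012, -0.3, 0], [0, 0, -2], 0.012],
])

```text
t: 34.2
ee_pos: [0.5257, 0.256, 0.0929]
tcp_rot: [1.0, 0.029, -0.001, -0.001]
wrist_force: [0.3, 0.7, -1.4]
grip_width: 0.301
```

play_rows([
  [[0.0005, -0.012, 0], [0, 0, 0], 0.012],
  [[0.0006, -0.0175, 0.005], [0, 0, 0], 0.012],
  [[0.0006, -0.0175, 0.015], [0, 0, 0], 0.012],
  [[0.0006, -0.0175, 0.03], [0, 0, 0], 0.012],
  [[0.0006, -0.0175, 0.045], [0, 0, 0], 0.012],
  [[0.0006, -0.0175, 0.06], [0, 0, 0], 0.012],
  [[0.0006, -0.0175, 0.075], [0, 0, 0], 0.012],
  [[0.0006, -0.0175, 0.085], [0, 0, 0], 0.012],
  [[0.0006, -0.0175, 0.092], [0, 0, 0], 0.012],
  [[0.0006, -0.0175, 0.095], [0, 0, 0], 0.012],
])

```text
t: 35.2
ee_pos: [0.5271, 0.2679, -0.0022]
tcp_rot: [1.0, 0.026, -0.0, 0.0]
wrist_force: [-0.2, -0.2, -1.3]
grip_width: 0.3
```

```bash
python3 - <<'E'
from h import *
imaging.get_image('top');s=st(); M=R.from_quat(s['tcp_rot']).as_matrix(); print(M.T@(np.array([.527,.268,s['ee_pos'][2]])-s['ee_pos']))
# numeric check: white bar and felt in both views
for n in('top','side'): snap(n,n+'_bar.png')
E
```

```text
t 35.25 p [ 0.5271  0.268  -0.0022] q [ 9.997e-01  2.600e-02 -4.000e-04  2.000e-04] F [ 0.2 -0.3 -1.8] g 0.3
M [[0.999, 0.052, -0.001], [0.052, -0.999, -0.0], [-0.001, 0.0, -1.0]] qpos [-0.61  0.72  0.08  2.03 -0.14  0.4  -1.93]
[-1.14155585e-04 -3.86211307e-05  7.12373478e-08]
```

play_rows([
  [[0, 0, 0.004], [0, 0, 0], 0.012],
  [[0, 0, 0.009], [0, 0, 0], 0.012],
  [[0, 0, 0.013], [0, 0, 0], 0.012],
  [[0, 0, 0.016], [0, 0, 0], 0.012],
  [[0, 0, 0.018], [0, 0, 0], 0.012],
  [[0, 0, 0.019], [0, 0, 0], 0.012],
  [[0, 0, 0.02], [0, 0, 0], 0.012],
  [[0, 0, 0.0205], [0, 0, 0], 0.012],
  [[0, 0, 0.021], [0, 0, 0], 0.012],
  [[0, 0, 0.021], [0, 0, 0], 0.012],
])

```text
t: 36.35
ee_pos: [0.5274, 0.2681, -0.0223]
tcp_rot: [1.0, 0.026, 0.0, -0.0]
wrist_force: [0.4, 0.0, -2.6]
grip_width: 0.299
```

play_rows([
  [[0, 0, 0.0005], [0, 0, 0], 0.012],
  [[0, 0, 0.001], [0, 0, 0], 0.012],
  [[0, 0, 0.0015], [0, 0, 0], 0.012],
  [[0, 0, 0.0018], [0, 0, 0], 0.012],
  [[0, 0, 0.0018], [0, 0, 0], 0.012],
  [[0, 0, 0.0018], [0, 0, 0], 0.012],
  [[0, 0, 0.0018], [0, 0, 0], 0.012],
  [[0, 0, 0.0018], [0, 0, 0], 0.012],
  [[0, 0, 0.0018], [0, 0, 0], 0.012],
  [[0, 0, 0.0018], [0, 0, 0], 0.012],
])

```text
t: 37.35
ee_pos: [0.5274, 0.2681, -0.0232]
tcp_rot: [1.0, 0.026, 0.0, -0.0]
wrist_force: [-1.3, -0.0, 6.4]
grip_width: 0.303
```

play_rows([
  [[0, 0, -0.0015], [0, 0, 0], 0.026],
  [[0, 0, -0.0015], [0, 0, 0], 0.03],
  [[0, 0, -0.0015], [0, 0, 0], 0.036],
  [[0, 0, -0.0015], [0, 0, 0], 0.042],
  [[0, 0, -0.0015], [0, 0, 0], 0.046],
  [[0, 0, -0.005], [0, 0, 0], 0.046],
  [[0, 0, -0.03], [0, 0, 0], 0.046],
  [[0, 0, -0.07], [0, 0, 0], 0.046],
  [[0, 0, -0.12], [0, 0, 0], 0.046],
  [[0, 0, -0.17], [0, 0, 0], 0.046],
])

```text
t: 38.35
ee_pos: [0.5267, 0.2677, 0.1474]
tcp_rot: [1.0, 0.026, -0.001, 0.0]
wrist_force: [0.7, 0.8, -0.1]
grip_width: 0.536
```

play_rows([
  [[0, 0, -0.04], [0, 0, 0], 0.046],
  [[0, 0.01, -0.06], [0, 0, -8], 0.05],
  [[0, 0.05, -0.06], [0, 0, -16], 0.055],
  [[0, 0.095, -0.06], [0, 0, -24], 0.06],
  [[0, 0.14, -0.06], [0, 0, -32], 0.065],
  [[0, 0.185, -0.06], [0, 0, -40], 0.07],
  [[0, 0.23, -0.06], [0, 0, -48], 0.075],
  [[0, 0.275, -0.06], [0, 0, -56], 0.075],
  [[0, 0.32, -0.06], [0, 0, -64], 0.075],
  [[0, 0.365, -0.06], [0, 0, -72], 0.075],
])

```text
t: 39.35
ee_pos: [0.5459, -0.0983, 0.2061]
tcp_rot: [0.792, 0.611, 0.0, 0.0]
wrist_force: [1.0, -0.5, 0.1]
grip_width: 0.878
```

```bash
python3 - <<'E'
from h import *
s=st(); imaging.get_image('top'); 
snap('top','t5.png'); snap('side','s12.png')
for n,roi in(('top',(170,165,215,270)),('side',(120,230,230,330))):
    im=cv2.imread('pics/full_%s.png'%('t5' if n=='top' else 's12'));x0,y0,x1,y1=roi
    m=(im[y0:y1,x0:x1].min(2)>225).astype(np.uint8)
    print(n,im[y0:y1,x0:x1].min(2).max(),m.sum())
    if m.sum()>20:
        k,l,stt,_=cv2.connectedComponentsWithStats(m);i=1+stt[1:,4].argmax();pts=np.argwhere(l==i)[:,::-1]
        r=cv2.minAreaRect(pts.astype(np.float32));b=cv2.boxPoints(r)+[x0,y0]
        P=np.array([w(n,u,v,.013) for u,v in b]);print(P[:,:2].round(4).tolist(),P.mean(0).round(4))
M=R.from_quat(s['tcp_rot']).as_matrix();print('to can',M.T@(np.array([.4880,-.2932,.21])-s['ee_pos']))
E
```

```text
t 39.35 p [ 0.5459 -0.0983  0.2061] q [7.917e-01 6.109e-01 0.000e+00 1.000e-04] F [ 1.  -0.5  0.1] g 0.878
M [[0.254, 0.967, 0.0], [0.967, -0.254, -0.0], [-0.0, 0.0, -1.0]] qpos [ 0.16  0.37 -0.09  1.99  0.05  0.78 -0.21]
top 242 625
[[0.6225, 0.2828], [0.6231, 0.2586], [0.4459, 0.2518], [0.4453, 0.2758]] [0.5342 0.2673 0.013 ]
side 254 975
[[0.6236, 0.2877], [0.6328, 0.259], [0.4475, 0.2516], [0.4418, 0.2777]] [0.5364 0.269  0.013 ]
to can [-0.20321398 -0.00655615 -0.00384683]
```

The bar measures at (0.535, 0.268), against the felt centre at (0.535, 0.2685): on the spot. Now the can.

play_rows([
  [[-0.02, -0.001, -0.003], [0, 0, -3], 0.075],
  [[-0.05, -0.002, -0.004], [0, 0, -7], 0.075],
  [[-0.085, -0.003, -0.004], [0, 0, -11], 0.075],
  [[-0.12, -0.004, -0.004], [0, 0, -14.7], 0.075],
  [[-0.15, -0.005, -0.004], [0, 0, -14.7], 0.075],
  [[-0.175, -0.006, -0.004], [0, 0, -14.7], 0.075],
  [[-0.195, -0.0065, -0.004], [0, 0, -14.7], 0.075],
  [[-0.203, -0.0065, -0.004], [0, 0, -14.7], 0.075],
  [[-0.203, -0.0065, -0.004], [0, 0, -14.7], 0.075],
  [[-0.203, -0.0065, -0.004], [0, 0, -14.7], 0.075],
])

```text
t: 40.5
ee_pos: [0.4881, -0.2888, 0.2099]
tcp_rot: [0.708, 0.706, 0.0, -0.0]
wrist_force: [0.0, 0.1, 0.5]
grip_width: 0.882
```

play_rows([
  [[0, 0, 0.01], [0, 0, 0], 0.075],
  [[0, 0, 0.03], [0, 0, 0], 0.075],
  [[0, 0, 0.05], [0, 0, 0], 0.075],
  [[0, 0, 0.07], [0, 0, 0], 0.075],
  [[0, 0, 0.09], [0, 0, 0], 0.075],
  [[0, 0, 0.105], [0, 0, 0], 0.075],
  [[0, 0, 0.115], [0, 0, 0], 0.075],
  [[0, 0, 0.122], [0, 0, 0], 0.075],
  [[0, 0, 0.126], [0, 0, 0], 0.075],
  [[0, 0, 0.126], [0, 0, 0], 0.075],
])

```text
t: 41.5
ee_pos: [0.4875, -0.2905, 0.0836]
tcp_rot: [0.709, 0.705, -0.0, -0.0]
wrist_force: [-0.0, -0.1, 0.4]
grip_width: 0.878
```

```bash
python3 - <<'E'
from h import *
st()
E
```

```text
t 41.5 p [ 0.4875 -0.2905  0.0836] q [ 7.090e-01  7.052e-01 -0.000e+00 -1.000e-04] F [-0.  -0.1  0.4] g 0.878
M [[0.005, 1.0, -0.0], [1.0, -0.005, 0.0], [0.0, -0.0, -1.0]] qpos [ 0.52  0.56 -0.09  2.05  0.09  0.54  0.36]
```

play_rows([
  [[-0.0025, 0, 0], [0, 0, 0], 0.072],
  [[-0.0025, 0, 0], [0, 0, 0], 0.066],
  [[-0.0025, 0, 0], [0, 0, 0], 0.06],
  [[-0.0025, 0, 0], [0, 0, 0], 0.056],
  [[-0.0025, 0, 0], [0, 0, 0], 0.053],
  [[-0.0025, 0, 0], [0, 0, 0], 0.05],
  [[-0.0025, 0, 0], [0, 0, 0], 0.045],
  [[-0.0025, 0, 0], [0, 0, 0], 0.035],
  [[-0.0025, 0, 0], [0, 0, 0], 0.035],
  [[-0.0025, 0, 0], [0, 0, 0], 0.035],
], squeeze=50)

```text
t: 42.5
ee_pos: [0.4881, -0.2935, 0.0845]
tcp_rot: [0.709, 0.705, 0.0, 0.001]
wrist_force: [0.3, -0.2, 5.9]
grip_width: 0.573
```

play_rows([
  [[0, 0, -0.001], [0, 0, 0], 0.035],
  [[0, 0, -0.004], [0, 0, 0], 0.035],
  [[0, 0, -0.009], [0, 0, 0], 0.035],
  [[0, 0, -0.015], [0, 0, 0], 0.035],
  [[0, 0, -0.022], [0, 0, 0], 0.035],
  [[0, 0, -0.029], [0, 0, 0], 0.035],
  [[0, 0, -0.036], [0, 0, 0], 0.035],
  [[0, 0, -0.042], [0, 0, 0], 0.035],
  [[0, 0, -0.046], [0, 0, 0], 0.035],
  [[0, 0, -0.048], [0, 0, 0], 0.035],
])

```text
t: 43.5
ee_pos: [0.4876, -0.2934, 0.1325]
tcp_rot: [0.709, 0.705, 0.0, 0.0]
wrist_force: [-0.5, -0.3, -3.0]
grip_width: 0.576
```

```bash
python3 - <<'E'
from h import *
s=st();M=R.from_quat(s['tcp_rot']).as_matrix();print(M.T@(np.array([.4935,-.0068,.13])-s['ee_pos']))
E
```

```text
t 43.5 p [ 0.4876 -0.2934  0.1325] q [7.091e-01 7.051e-01 1.000e-04 4.000e-04] F [-0.5 -0.3 -3. ] g 0.576
M [[0.006, 1.0, 0.001], [1.0, -0.006, -0.0], [-0.0, 0.001, -1.0]] qpos [ 0.53  0.49 -0.1   2.02  0.08  0.64  0.38]
[0.28664412 0.00428552 0.00237354]
```

play_rows([
  [[0.005, 0, 0], [0, 0, 0], 0.035],
  [[0.016, 0, 0], [0, 0, 0], 0.035],
  [[0.034, 0.001, 0], [0, 0, 0], 0.035],
  [[0.058, 0.001, 0], [0, 0, 0], 0.035],
  [[0.086, 0.002, 0], [0, 0, 0], 0.035],
  [[0.114, 0.002, 0], [0, 0, 0], 0.035],
  [[0.142, 0.002, 0], [0, 0, 0], 0.035],
  [[0.17, 0.003, 0], [0, 0, 0], 0.035],
  [[0.198, 0.003, 0], [0, 0, 0], 0.035],
  [[0.226, 0.004, 0], [0, 0, 0], 0.035],
])

```text
t: 44.5
ee_pos: [0.4917, -0.065, 0.1316]
tcp_rot: [0.709, 0.705, -0.0, -0.001]
wrist_force: [-0.7, 1.4, -2.3]
grip_width: 0.577
```

play_rows([
  [[0.024, 0, 0], [0, 0, 0.3], 0.035],
  [[0.042, 0, 0], [0, 0, 0.3], 0.035],
  [[0.054, 0, 0], [0, 0, 0.3], 0.035],
  [[0.0605, 0, 0.003], [0, 0, 0.3], 0.035],
  [[0.0605, 0, 0.011], [0, 0, 0.3], 0.035],
  [[0.0605, 0, 0.021], [0, 0, 0.3], 0.035],
  [[0.0605, 0, 0.031], [0, 0, 0.3], 0.035],
  [[0.0605, 0, 0.039], [0, 0, 0.3], 0.035],
  [[0.0605, 0, 0.043], [0, 0, 0.3], 0.035],
  [[0.0605, 0, 0.044], [0, 0, 0.3], 0.035],
])

```text
t: 45.5
ee_pos: [0.4925, -0.0072, 0.087]
tcp_rot: [0.711, 0.703, -0.001, -0.0]
wrist_force: [0.3, 0.7, -2.8]
grip_width: 0.576
```

```bash
python3 - <<'E'
from h import *
s=st();M=R.from_quat(s['tcp_rot']).as_matrix();print(M.T@(np.array([.493,-.0068,.0865])-s['ee_pos']))
E
```

```text
t 45.5 p [ 0.4925 -0.0072  0.087 ] q [ 7.112e-01  7.030e-01 -6.000e-04 -5.000e-04] F [ 0.3  0.7 -2.8] g 0.576
M [[0.012, 1.0, -0.002], [1.0, -0.012, -0.0], [-0.0, -0.002, -1.0]] qpos [-0.01  0.49 -0.09  2.21  0.09  0.45 -0.18]
[0.0004193  0.00046588 0.00052694]
```

play_rows([
  [[0.0004, 0.0005, 0.0005], [0, 0, 0], 0.035],
  [[0.0004, 0.0005, 0.001], [0, 0, 0], 0.035],
  [[0.0004, 0.0005, 0.0015], [0, 0, 0], 0.035],
  [[0.0004, 0.0005, 0.002], [0, 0, 0], 0.035],
  [[0.0004, 0.0005, 0.002], [0, 0, 0], 0.035],
  [[0.0004, 0.0005, 0.002], [0, 0, 0], 0.035],
  [[0.0004, 0.0005, 0.002], [0, 0, 0], 0.035],
  [[0.0004, 0.0005, 0.002], [0, 0, 0], 0.035],
  [[0.0004, 0.0005, 0.002], [0, 0, 0], 0.035],
  [[0.0004, 0.0005, 0.002], [0, 0, 0], 0.035],
])

```text
t: 46.5
ee_pos: [0.494, -0.0063, 0.0865]
tcp_rot: [0.711, 0.703, 0.0, 0.0]
wrist_force: [0.4, 0.2, 6.1]
grip_width: 0.576
```

play_rows([
  [[0, 0, -0.0012], [0, 0, 0], 0.045],
  [[0, 0, -0.0012], [0, 0, 0], 0.05],
  [[0, 0, -0.0012], [0, 0, 0], 0.056],
  [[0, 0, -0.0012], [0, 0, 0], 0.064],
  [[0, 0, -0.0012], [0, 0, 0], 0.074],
  [[0, 0, -0.005], [0, 0, 0], 0.074],
  [[0, 0, -0.02], [0, 0, 0], 0.074],
  [[0, 0, -0.05], [0, 0, 0], 0.074],
  [[0, 0, -0.09], [0, 0, 0], 0.074],
  [[0, 0, -0.12], [0, 0, 0], 0.074],
])

```text
t: 47.5
ee_pos: [0.4939, -0.0064, 0.208]
tcp_rot: [0.711, 0.703, 0.001, 0.001]
wrist_force: [0.6, 0.4, 0.4]
grip_width: 0.864
```

play_rows([
  [[-0.02, 0.007, 0], [0, 0, 0], 0.074],
  [[-0.055, 0.02, 0], [0, 0, 0], 0.074],
  [[-0.095, 0.033, 0], [0, 0, 0], 0.072],
  [[-0.135, 0.046, 0], [0, 0, 0], 0.072],
  [[-0.175, 0.06, 0], [0, 0, 0], 0.072],
  [[-0.215, 0.073, 0], [0, 0, 0], 0.072],
  [[-0.25, 0.085, 0], [0, 0, 0], 0.072],
  [[-0.275, 0.094, 0], [0, 0, 0], 0.072],
  [[-0.285, 0.097, 0], [0, 0, 0], 0.072],
  [[-0.285, 0.097, 0], [0, 0, 0], 0.072],
])

```text
t: 48.5
ee_pos: [0.587, -0.2939, 0.2057]
tcp_rot: [0.712, 0.702, -0.0, -0.0]
wrist_force: [0.5, 0.5, -0.2]
grip_width: 0.844
```

```bash
python3 - <<'E'
from h import *
s=st();M=R.from_quat(s['tcp_rot']).as_matrix();print(M.T@(np.array([.5927,-.2927,.069])-s['ee_pos']))
E
```

```text
t 48.5 p [ 0.587  -0.2939  0.2057] q [ 7.118e-01  7.024e-01 -3.000e-04 -0.000e+00] F [ 0.5  0.5 -0.2] g 0.844
M [[0.013, 1.0, -0.0], [1.0, -0.013, -0.0], [-0.0, -0.0, -1.0]] qpos [ 0.42  0.5  -0.04  1.77  0.03  0.88  0.36]
[0.00129129 0.00573714 0.13671382]
```

play_rows([
  [[0.001, 0.004, 0.008], [0, 0, 0.7], 0.072],
  [[0.001, 0.0057, 0.025], [0, 0, 0.7], 0.072],
  [[0.001, 0.0057, 0.05], [0, 0, 0.7], 0.072],
  [[0.001, 0.0057, 0.075], [0, 0, 0.7], 0.072],
  [[0.001, 0.0057, 0.095], [0, 0, 0.7], 0.072],
  [[0.001, 0.0057, 0.11], [0, 0, 0.7], 0.072],
  [[0.001, 0.0057, 0.122], [0, 0, 0.7], 0.072],
  [[0.001, 0.0057, 0.13], [0, 0, 0.7], 0.072],
  [[0.001, 0.0057, 0.134], [0, 0, 0.7], 0.072],
  [[0.001, 0.0057, 0.1355], [0, 0, 0.7], 0.072],
])

```text
t: 49.5
ee_pos: [0.5933, -0.2915, 0.0704]
tcp_rot: [0.715, 0.699, 0.0, 0.0]
wrist_force: [-0.2, 0.8, -0.8]
grip_width: 0.846
```

play_rows([
  [[0, 0, 0], [0, 0, 0], 0.068],
  [[0, 0, 0], [0, 0, 0], 0.063],
  [[0, 0, 0], [0, 0, 0], 0.059],
  [[0, 0, 0], [0, 0, 0], 0.056],
  [[0, 0, 0], [0, 0, 0], 0.053],
  [[0, 0, 0], [0, 0, 0], 0.05],
  [[0, 0, 0], [0, 0, 0], 0.045],
  [[0, 0, 0], [0, 0, 0], 0.035],
  [[0, 0, 0], [0, 0, 0], 0.035],
  [[0, 0, 0], [0, 0, 0], 0.035],
])

```text
t: 50.5
ee_pos: [0.5939, -0.2919, 0.0712]
tcp_rot: [0.715, 0.699, 0.0, 0.001]
wrist_force: [-0.0, -0.3, 4.5]
grip_width: 0.55
```

play_rows([
  [[0, 0, -0.001], [0, 0, 0], 0.035],
  [[0, 0, -0.004], [0, 0, 0], 0.035],
  [[0, 0, -0.009], [0, 0, 0], 0.035],
  [[0, 0, -0.015], [0, 0, 0], 0.035],
  [[0, 0, -0.022], [0, 0, 0], 0.035],
  [[0, 0, -0.029], [0, 0, 0], 0.035],
  [[0, 0, -0.036], [0, 0, 0], 0.035],
  [[0, 0, -0.042], [0, 0, 0], 0.035],
  [[0, 0, -0.046], [0, 0, 0], 0.035],
  [[0, 0, -0.048], [0, 0, 0], 0.035],
])

```text
t: 51.5
ee_pos: [0.5933, -0.2916, 0.119]
tcp_rot: [0.715, 0.699, 0.0, 0.0]
wrist_force: [-0.4, -0.8, -2.4]
grip_width: 0.551
```

```bash
python3 - <<'E'
from h import *
s=st();M=R.from_quat(s['tcp_rot']).as_matrix();print(M.T@(np.array([.4955,-.0973,.12])-s['ee_pos']))
E
```

```text
t 51.5 p [ 0.5933 -0.2916  0.119 ] q [7.152e-01 6.989e-01 1.000e-04 4.000e-04] F [-0.4 -0.8 -2.4] g 0.551
M [[0.023, 1.0, 0.001], [1.0, -0.023, -0.0], [-0.0, 0.001, -1.0]] qpos [ 0.42  0.6  -0.04  1.82  0.03  0.72  0.33]
[ 0.19201667 -0.10230288 -0.0011064 ]
```

play_rows([
  [[0.004, -0.002, 0], [0, 0, 0], 0.035],
  [[0.012, -0.006, 0], [0, 0, -0.3], 0.035],
  [[0.026, -0.014, 0], [0, 0, -0.6], 0.035],
  [[0.044, -0.023, 0], [0, 0, -0.9], 0.035],
  [[0.064, -0.034, 0], [0, 0, -1.3], 0.035],
  [[0.086, -0.046, 0], [0, 0, -1.3], 0.035],
  [[0.108, -0.058, 0], [0, 0, -1.3], 0.035],
  [[0.13, -0.069, 0], [0, 0, -1.3], 0.035],
  [[0.15, -0.08, 0], [0, 0, -1.3], 0.035],
  [[0.167, -0.089, 0], [0, 0, -1.3], 0.035],
])

```text
t: 52.5
ee_pos: [0.506, -0.1199, 0.1182]
tcp_rot: [0.707, 0.708, -0.0, -0.001]
wrist_force: [-0.2, 0.5, -3.0]
grip_width: 0.549
```

```bash
python3 - <<'E'
from h import *
s=st();M=R.from_quat(s['tcp_rot']).as_matrix();print(M.T@(np.array([.4955,-.0973,.075])-s['ee_pos']))
E
```

```text
t 52.5 p [ 0.506  -0.1199  0.1182] q [ 7.065e-01  7.077e-01 -2.000e-04 -9.000e-04] F [-0.2  0.5 -3. ] g 0.549
M [[-0.002, 1.0, -0.002], [1.0, 0.002, 0.001], [0.001, -0.002, -1.0]] qpos [ 0.18  0.46 -0.04  2.13  0.04  0.55  0.11]
[ 0.02255416 -0.01040632  0.04326856]
```

play_rows([
  [[0.01, -0.005, 0], [0, 0, 0], 0.035],
  [[0.018, -0.009, 0.001], [0, 0, 0], 0.035],
  [[0.023, -0.0115, 0.005], [0, 0, 0], 0.035],
  [[0.024, -0.012, 0.011], [0, 0, 0], 0.035],
  [[0.024, -0.012, 0.018], [0, 0, 0], 0.035],
  [[0.024, -0.012, 0.025], [0, 0, 0], 0.035],
  [[0.024, -0.012, 0.032], [0, 0, 0], 0.035],
  [[0.024, -0.012, 0.038], [0, 0, 0], 0.035],
  [[0.024, -0.012, 0.041], [0, 0, 0], 0.035],
  [[0.024, -0.012, 0.042], [0, 0, 0], 0.035],
])

```text
t: 53.5
ee_pos: [0.4958, -0.0986, 0.0758]
tcp_rot: [0.707, 0.707, -0.0, -0.0]
wrist_force: [-0.6, -0.1, -3.4]
grip_width: 0.547
```

```bash
python3 - <<'E'
from h import *
s=st();M=R.from_quat(s['tcp_rot']).as_matrix();print(M.T@(np.array([.4955,-.0973,.072])-s['ee_pos']))
E
```

```text
t 53.5 p [ 0.4958 -0.0986  0.0758] q [ 7.073e-01  7.069e-01 -3.000e-04 -3.000e-04] F [-0.6 -0.1 -3.4] g 0.547
M [[0.001, 1.0, -0.001], [1.0, -0.001, 0.0], [0.0, -0.001, -1.0]] qpos [ 0.13  0.52 -0.04  2.19  0.04  0.44  0.06]
[ 0.0012806  -0.00026074  0.00381297]
```

play_rows([
  [[0.0012, 0, 0.001], [0, 0, 0], 0.035],
  [[0.0012, 0, 0.002], [0, 0, 0], 0.035],
  [[0.0012, 0, 0.0028], [0, 0, 0], 0.035],
  [[0.0012, 0, 0.0035], [0, 0, 0], 0.035],
  [[0.0012, 0, 0.004], [0, 0, 0], 0.035],
  [[0.0012, 0, 0.0043], [0, 0, 0], 0.035],
  [[0.0012, 0, 0.0043], [0, 0, 0], 0.035],
  [[0.0012, 0, 0.0043], [0, 0, 0], 0.035],
  [[0.0012, 0, 0.0043], [0, 0, 0], 0.035],
  [[0.0012, 0, 0.0043], [0, 0, 0], 0.035],
])

```text
t: 54.5
ee_pos: [0.4965, -0.0974, 0.0731]
tcp_rot: [0.707, 0.707, 0.0, 0.0]
wrist_force: [-1.2, 0.4, 6.9]
grip_width: 0.549
```

Contact. Releasing, rising, then moving clear to the right for a final look.

play_rows([
  [[0, 0, -0.0012], [0, 0, 0], 0.044],
  [[0, 0, -0.0012], [0, 0, 0], 0.05],
  [[0, 0, -0.0012], [0, 0, 0], 0.056],
  [[0, 0, -0.0012], [0, 0, 0], 0.064],
  [[0, 0, -0.0012], [0, 0, 0], 0.072],
  [[0, 0, -0.005], [0, 0, 0], 0.072],
  [[0, 0, -0.02], [0, 0, 0], 0.072],
  [[0, 0, -0.05], [0, 0, 0], 0.072],
  [[0, 0, -0.09], [0, 0, 0], 0.072],
  [[0, 0, -0.13], [0, 0, 0], 0.072],
])

```text
t: 55.5
ee_pos: [0.4953, -0.0973, 0.2033]
tcp_rot: [0.707, 0.707, -0.0, -0.0]
wrist_force: [1.3, -0.1, 0.3]
grip_width: 0.845
```

play_rows([
  [[-0.03, 0, 0], [0, 0, 0], 0.08],
  [[-0.07, 0.005, 0], [0, 0, 0], 0.08],
  [[-0.11, 0.01, 0], [0, 0, 0], 0.08],
  [[-0.15, 0.015, 0], [0, 0, 0], 0.08],
  [[-0.19, 0.02, 0], [0, 0, 0], 0.08],
  [[-0.23, 0.025, 0], [0, 0, 0], 0.08],
  [[-0.27, 0.03, 0], [0, 0, 0], 0.08],
  [[-0.3, 0.035, 0], [0, 0, 0], 0.08],
  [[-0.32, 0.04, 0], [0, 0, 0], 0.08],
  [[-0.32, 0.04, 0], [0, 0, 0], 0.08],
])

```text
t: 56.5
ee_pos: [0.535, -0.4216, 0.202]
tcp_rot: [0.709, 0.705, -0.001, 0.001]
wrist_force: [0.3, 0.2, 0.0]
grip_width: 0.935
```

```bash
python3 - <<'E'
from h import *
s=st(); imaging.get_image('top'); snap('top','tf.png'); snap('side','sf.png')
im=cv2.imread('pics/full_tf.png');sd=cv2.imread('pics/full_sf.png')
a=cv2.resize(im[140:270,165:350],None,fx=3.2,fy=3.2,interpolation=cv2.INTER_CUBIC)   # 592x416
o=cv2.resize(cv2.imread('pics/full_top0.png')[225:262,270:350],None,fx=2.5,fy=2.5,interpolation=cv2.INTER_CUBIC)
b=cv2.resize(sd[150:265,270:370],None,fx=2,fy=2,interpolation=cv2.INTER_CUBIC)
C=np.zeros((416,800,3),np.uint8);C[:,:592]=a;C[:b.shape[0],594:594+b.shape[1]]=b;C[300:300+o.shape[0],594:594+o.shape[1]]=o
cv2.imwrite('pics/final.png',C)
d0=cv2.imread('pics/full_top0.png')
for n,(x0,y0,x1,y1) in dict(can=(273,222,308,258),bot=(308,218,345,258),tape=(240,145,275,178),cup=(298,272,335,308)).items():
    g=[cv2.cvtColor(i[y0:y1,x0:x1],cv2.COLOR_BGR2GRAY).astype(np.float32) for i in(d0,im)];print(n,cv2.phaseCorrelate(*g))
E
```

```text
t 56.5 p [ 0.535  -0.4216  0.202 ] q [ 0.709   0.7052 -0.0009  0.001 ] F [0.3 0.2 0. ] g 0.935
M [[0.005, 1.0, 0.0], [1.0, -0.005, -0.003], [-0.003, 0.0, -1.0]] qpos [ 0.59  0.53  0.01  1.71 -0.01  0.89  0.6 ]
can ((0.010667822434861307, 0.2590324630670686), 1.093841121520525)
bot ((1.2812329829532985, -0.06788294662218064), 0.37986823439598083)
tape ((0.00740781342324226, 0.018313271610466586), 1.0105561632433055)
cup ((0.2533064429973493, -0.448042771505591), 0.42073064976268343)
```

View pics/final.png

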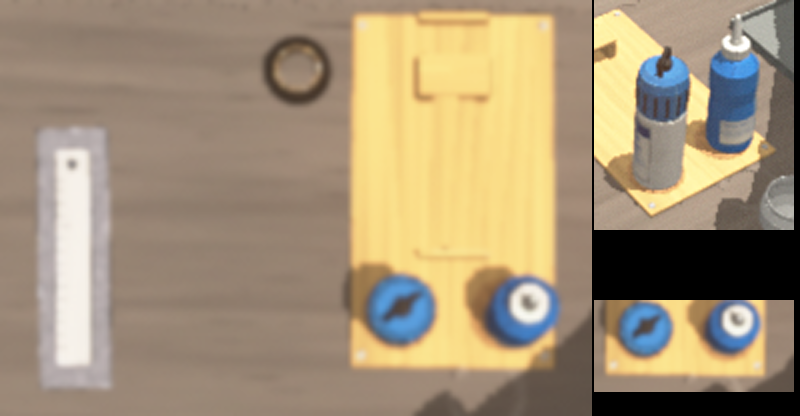

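The can is back exactly, and the bar is centred on the felt. The bottle looks a few mm to the right of where it was, so I'm measuring it numerically.

```bash
python3 - <<'E'
from h import *
def loc(n,f0,f1,box,z,pad=10):
    a=cv2.imread('pics/full_'+f0);b=cv2.imread('pics/full_'+f1);x0,y0,x1,y1=box
    s=8;A=cv2.resize(a[y0:y1,x0:x1],None,fx=s,fy=s,interpolation=cv2.INTER_CUBIC);B=cv2.resize(b[y0-pad:y1+pad,x0-pad:x1+pad],None,fx=s,fy=s,interpolation=cv2.INTER_CUBIC)
    r=cv2.matchTemplate(B,A,cv2.TM_CCOEFF_NORMED);_,m,_,l=cv2.minMaxLoc(r);d=np.array(l)/s-pad
    c=np.array([(x0+x1)/2,(y0+y1)/2]);print(n,f1,'d px',d,'score',round(m,3),'world',(w(n,*(c+d),z)-w(n,*c,z)).round(4))
loc('top','top0.png','tf.png',(319,224,335,242),.14)
loc('top','top0.png','tf.png',(282,229,298,245),.155)
loc('side','side0.png','sf.png',(322,165,350,230),.09)
loc('side','side0.png','sf.png',(290,176,318,245),.09)
loc('side','side0.png','sf.png',(350,236,390,276),.03)
loc('top','top0.png','tf.png',(300,274,332,306),.05)
E
```

```text
top tf.png d px [3.   1.75] score 0.986 world [-0.004  -0.0073  0.    ]
top tf.png d px [-0.375  0.25 ] score 0.99 world [-0.0006  0.0009  0.    ]
side sf.png d px [3.5  0.75] score 0.953 world [-0.0057 -0.0046  0.    ]
side sf.png d px [-0.125  0.25 ] score 0.981 world [-0.0005  0.0006  0.    ]
side sf.png d px [-0.375  0.   ] score 0.776 world [0.0004 0.0006 0.    ]
top tf.png d px [-0.375 -0.25 ] score 0.887 world [0.0006 0.001  0.    ]
```

The bottle stands about 7 mm off its original position: both cameras say it moved roughly (−5, −6) mm. The can, tape and cup are unmoved. I have time, so I'll regrip it and shift it back by (+5, +6) mm.

play_rows([
  [[0.03, -0.005, 0], [0, 0, 0], 0.08],
  [[0.07, -0.01, 0], [0, 0, 0], 0.076],
  [[0.11, -0.015, 0], [0, 0, 0], 0.072],
  [[0.15, -0.02, 0], [0, 0, 0], 0.072],
  [[0.19, -0.025, 0], [0, 0, 0], 0.072],
  [[0.23, -0.03, 0], [0, 0, 0], 0.072],
  [[0.27, -0.034, 0], [0, 0, 0], 0.072],
  [[0.3, -0.038, 0], [0, 0, 0], 0.072],
  [[0.32, -0.04, 0], [0, 0, 0], 0.072],
  [[0.32, -0.04, 0], [0, 0, 0], 0.072],
])

```text
t: 57.65
ee_pos: [0.4947, -0.0919, 0.2023]
tcp_rot: [0.704, 0.71, 0.0, -0.001]
wrist_force: [-0.8, -1.6, 0.1]
grip_width: 0.845
```

play_rows([
  [[0, 0, 0.01], [0, 0, 0], 0.072],
  [[0, 0, 0.03], [0, 0, 0], 0.072],
  [[0, 0, 0.055], [0, 0, 0], 0.072],
  [[0, 0, 0.08], [0, 0, 0], 0.072],
  [[0, 0, 0.1], [0, 0, 0], 0.072],
  [[0, 0, 0.115], [0, 0, 0], 0.072],
  [[0, 0, 0.123], [0, 0, 0], 0.072],
  [[0, 0, 0.128], [0, 0, 0], 0.072],
  [[0, 0, 0.13], [0, 0, 0], 0.072],
  [[0, 0, 0.13], [0, 0, 0], 0.072],
])

```text
t: 58.65
ee_pos: [0.4963, -0.0976, 0.0722]
tcp_rot: [0.707, 0.707, 0.0, 0.0]
wrist_force: [-0.1, -0.2, 0.6]
grip_width: 0.84
```

play_rows([
  [[0, 0, 0], [0, 0, 0], 0.068],
  [[0, 0, 0], [0, 0, 0], 0.063],
  [[0, 0, 0], [0, 0, 0], 0.059],
  [[0, 0, 0], [0, 0, 0], 0.056],
  [[0, 0, 0], [0, 0, 0], 0.053],
  [[0, 0, 0], [0, 0, 0], 0.05],
  [[0, 0, 0], [0, 0, 0], 0.045],
  [[0, 0, 0], [0, 0, 0], 0.035],
  [[0, 0, 0], [0, 0, 0], 0.035],
  [[0, 0, 0], [0, 0, 0], 0.035],
])

```text
t: 59.65
ee_pos: [0.4968, -0.0974, 0.0727]
tcp_rot: [0.707, 0.707, 0.0, 0.001]
wrist_force: [0.3, 0.1, 5.1]
grip_width: 0.552
```

play_rows([
  [[0, 0, -0.002], [0, 0, 0], 0.035],
  [[0, 0, -0.005], [0, 0, 0], 0.035],
  [[0.001, 0.001, -0.008], [0, 0, 0], 0.035],
  [[0.003, 0.002, -0.008], [0, 0, 0], 0.035],
  [[0.005, 0.0035, -0.008], [0, 0, 0], 0.035],
  [[0.006, 0.0047, -0.008], [0, 0, 0], 0.035],
  [[0.006, 0.0047, -0.006], [0, 0, 0], 0.035],
  [[0.006, 0.0047, -0.004], [0, 0, 0], 0.035],
  [[0.006, 0.0047, -0.002], [0, 0, 0], 0.035],
  [[0.006, 0.0047, 0], [0, 0, 0], 0.035],
])

```text
t: 60.65
ee_pos: [0.501, -0.0915, 0.0725]
tcp_rot: [0.707, 0.707, -0.0, 0.0]
wrist_force: [-1.3, 1.0, 20.2]
grip_width: 0.551
```

play_rows([
  [[0, 0, 0.0004], [0, 0, 0], 0.035],
  [[0, 0, 0.0008], [0, 0, 0], 0.035],
  [[0, 0, 0.0008], [0, 0, 0], 0.035],
  [[0, 0, 0.0008], [0, 0, 0], 0.035],
  [[0, 0, 0.0008], [0, 0, 0], 0.035],
  [[0, 0, 0.0008], [0, 0, 0], 0.035],
  [[0, 0, 0.0008], [0, 0, 0], 0.035],
  [[0, 0, 0.0008], [0, 0, 0], 0.035],
  [[0, 0, 0.0008], [0, 0, 0], 0.035],
  [[0, 0, 0.0008], [0, 0, 0], 0.035],
])

```text
t: 61.65
ee_pos: [0.5009, -0.0915, 0.0726]
tcp_rot: [0.707, 0.707, -0.0, 0.0]
wrist_force: [-1.3, 0.5, 11.7]
grip_width: 0.553
```

play_rows([
  [[0, 0, -0.0015], [0, 0, 0], 0.044],
  [[0, 0, -0.0015], [0, 0, 0], 0.05],
  [[0, 0, -0.0015], [0, 0, 0], 0.056],
  [[0, 0, -0.0015], [0, 0, 0], 0.064],
  [[0, 0, -0.0015], [0, 0, 0], 0.072],
  [[0, 0, -0.005], [0, 0, 0], 0.072],
  [[0, 0, -0.02], [0, 0, 0], 0.072],
  [[0, 0, -0.05], [0, 0, 0], 0.072],
  [[0, 0, -0.09], [0, 0, 0], 0.072],
  [[0, 0, -0.13], [0, 0, 0], 0.072],
])

```text
t: 62.65
ee_pos: [0.5, -0.0913, 0.2024]
tcp_rot: [0.707, 0.707, -0.0, -0.001]
wrist_force: [0.3, 0.3, -0.1]
grip_width: 0.845
```

play_rows([
  [[-0.03, 0, 0], [0, 0, 0], 0.08],
  [[-0.07, 0.005, 0], [0, 0, 0], 0.08],
  [[-0.11, 0.01, 0], [0, 0, 0], 0.08],
  [[-0.15, 0.015, 0], [0, 0, 0], 0.08],
  [[-0.19, 0.02, 0], [0, 0, 0], 0.08],
  [[-0.23, 0.025, 0], [0, 0, 0], 0.08],
  [[-0.27, 0.03, 0], [0, 0, 0], 0.08],
  [[-0.3, 0.035, 0], [0, 0, 0], 0.08],
  [[-0.32, 0.04, 0], [0, 0, 0], 0.08],
  [[-0.32, 0.04, 0], [0, 0, 0], 0.08],
])

```text
t: 63.65
ee_pos: [0.5398, -0.4156, 0.2012]
tcp_rot: [0.709, 0.705, -0.001, 0.001]
wrist_force: [-1.0, 0.2, 0.3]
grip_width: 0.938
```

```bash
python3 - <<'E'
from h import *
st(); imaging.get_image('top'); snap('top','tg.png'); snap('side','sg.png')
def loc(n,f0,f1,box,z,pad=10):
    a=cv2.imread('pics/full_'+f0);b=cv2.imread('pics/full_'+f1);x0,y0,x1,y1=box
    s=8;A=cv2.resize(a[y0:y1,x0:x1],None,fx=s,fy=s,interpolation=cv2.INTER_CUBIC);B=cv2.resize(b[y0-pad:y1+pad,x0-pad:x1+pad],None,fx=s,fy=s,interpolation=cv2.INTER_CUBIC)
    r=cv2.matchTemplate(B,A,cv2.TM_CCOEFF_NORMED);_,m,_,l=cv2.minMaxLoc(r);d=np.array(l)/s-pad
    c=np.array([(x0+x1)/2,(y0+y1)/2]);print(n,f1,'d px',d,'score',round(m,3),'world',(w(n,*(c+d),z)-w(n,*c,z)).round(4))
loc('top','top0.png','tg.png',(319,224,335,242),.14)
loc('side','side0.png','sg.png',(322,165,350,190),.15)
loc('side','side0.png','sg.png',(322,205,350,230),.03)
loc('top','top0.png','tg.png',(282,229,298,245),.155)
loc('side','side0.png','sg.png',(290,176,318,245),.09)
E
```

```text
t 63.65 p [ 0.5398 -0.4156  0.2012] q [ 0.709   0.7052 -0.0009  0.001 ] F [-1.   0.2  0.3] g 0.938
M [[0.005, 1.0, 0.0], [1.0, -0.005, -0.003], [-0.003, 0.0, -1.0]] qpos [ 0.57  0.53  0.02  1.72 -0.01  0.89  0.59]
top tg.png d px [ 0.5   -0.125] score 0.989 world [ 0.0003 -0.0012  0.    ]
side sg.png d px [0.25  0.625] score 0.989 world [-0.0018  0.0008  0.    ]
side sg.png d px [0.125 0.25 ] score 0.983 world [-0.0007  0.0002  0.    ]
top tg.png d px [-0.375  0.25 ] score 0.99 world [-0.0006  0.0009  0.    ]
side sg.png d px [-0.125  0.25 ] score 0.983 world [-0.0005  0.0006  0.    ]
```

Both the bottle and the can now match their starting places to 1–2 mm, so I'm handing in.

```bash
python3 -c "
from station import env
print(env.job_done())"
```

```text
the job is handed in; nothing more can be done
None
```

The job is done and handed in at about 64 s of the 125 s allowed. The bottle and the can stood in the side tray while I drew the straightedge out under the bridge and over the lip. The straightedge now lies flat on the felt strip, and the can and bottle are back upright on the rack.

**Last checks**
- **Straightedge:** its centre measured about (0.535, 0.268), against the felt centre at (0.535, 0.2685). The angle along the strip matches to about 1°.
- **Can:** within 1 mm of where it started, in both cameras.
- **Bottle:** within about 2 mm of where it started. My first put-back was about 7 mm off, so I gripped it again and moved it back.
- **Cup and tape:** no visible movement in the top view. The cup match was weaker because of a changed shadow.

**Things that disagreed or went wrong**
- **Reported height:** the fingertips sat about 30 mm higher than the reported tool position. I trusted the cameras and touch instead.
- **Bottle grip:** because of that, my first attempts caught the bottle's shoulder. The gripper's palm also pressed on the nozzle with about 29 N, under the 40 N limit. The bottle stayed upright.
- **Cork disc:** the bottle's original position, as I measured it, was about 7 mm off the centre of its cork disc. I put it back where it stood, not at the disc's centre.

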